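Pack a take-home order of frozen dumplings and sauces

TASK

Pack the take-home order on the black tray: tip the frozen dumplings out of the scale pan into the steel tin, put the empty pan back flat on the scale and fit the lid on the tin. Lift every squat sauce jar up over the rack's front rail and stand it upright on the tray beside the tin, leaving the tall bottle and everything else where it is.

Things in the scene. Friction and masses are not known exactly. Their poses are not given: they have to be found in the camera images.
- pan_handle (a point): centre of the black grip bar of the steel scoop-shaped scale pan (z up, +x from spout to handle). Bar: 12 mm thick along x, 72 mm long along y, 22 mm high, centre 32 mm above the pan's underside. The gap to the pan's rear wall is 32 mm, free for a finger; the brackets that carry the bar leave 56 mm between them along y
- pan_floor (a point): middle of the pan's inner floor (3 mm sheet), 113 mm from the handle bar along the pan's -x, axes as the pan. The pan is 120 mm wide, its walls 40 mm high at the rear and sides, with no wall at the spout; about 180 g
- pan_spout (a point): middle of the open spout's floor edge, 213 mm from the handle bar along the pan's -x; the spout is 106 mm wide
- scale_top (a point): centre of the steel platform (155 x 165 mm) of the fixed white bench scale, on its upper face 70 mm above the counter; the pan starts on it, with its floor centre about over this point
- tin_mouth (a point): centre of the mouth of the round steel take-home tin, 90 mm above its underside; outer radius 85 mm, wall 3 mm, inner radius 80 mm, inner depth 87 mm. It is loose and stands on the order tray
- lid_knob (a point): centre of the knob of the tin's round steel lid (knob radius 14 mm, 20 mm high, its middle 36 mm above the lid's lowest face and 24 mm above its flat top); lid radius 89 mm, z up. A plug of radius 74 mm reaches 8 mm down into the tin when seated; the knob's centre is then 28 mm above the tin's mouth. It starts on the counter, right way up
- tray_mid (a point): centre of the black order tray's floor (its top face, 4 mm above the counter); the tray is 190 mm along its x and 400 mm along its y, outside, with a 4 mm wide rim 8 mm above the floor. The tin stands on its -y half; the +y half is free for the jars
- rack_mid (a point): centre of the board of the fixed steel sauce rack, on its upper face 80 mm above the counter; the board is 120 mm along the rack's x and 480 mm along its y
- rack_rail (a point): top of the rack's front retaining rail (a round bar of 8 mm along the rack's y, at the board's -x edge), 30 mm above the board; the back and both ends have the same rail
- bottle_mid (a point): point 80 mm above the foot of the tall amber glass bottle (50 mm diameter, 165 mm high) that stands on the rack among the jars and stays there
- chopstick_cup_mid (a point): half-way up the white cup of chopsticks (cup 72 mm wide, 100 mm high; sticks reach 220 mm), a bystander
- small_bowl_mid (a point): the small white bowl (110 mm wide, 45 mm high) on the counter, a bystander
- jar1_mid (a point): centre (35 mm above its foot) of a squat sauce jar: a straight-sided cylinder 58 mm in diameter and 70 mm high with a steel screw lid, about 160 g, z up; it starts on the rack behind the rail. Not every jar is present
- jar2_mid (a point): centre (35 mm above its foot) of a squat sauce jar: a straight-sided cylinder 58 mm in diameter and 70 mm high with a steel screw lid, about 160 g, z up; it starts on the rack behind the rail. Not every jar is present
- jar3_mid (a point): centre (35 mm above its foot) of a squat sauce jar: a straight-sided cylinder 58 mm in diameter and 70 mm high with a steel screw lid, about 160 g, z up; it starts on the rack behind the rail. Not every jar is present
- jar4_mid (a point): centre (35 mm above its foot) of a squat sauce jar: a straight-sided cylinder 58 mm in diameter and 70 mm high with a steel screw lid, about 160 g, z up; it starts on the rack behind the rail. Not every jar is present
- dumpling1_mid (a point): middle (18 mm above its flat foot) of a hard-frozen dumpling, 42 mm across, 40 mm high, narrowing to its top, 20 g; it starts in the pan. Not every dumpling is present
- dumpling2_mid (a point): middle (18 mm above its flat foot) of a hard-frozen dumpling, 42 mm across, 40 mm high, narrowing to its top, 20 g; it starts in the pan. Not every dumpling is present
- dumpling3_mid (a point): middle (18 mm above its flat foot) of a hard-frozen dumpling, 42 mm across, 40 mm high, narrowing to its top, 20 g; it starts in the pan. Not every dumpling is present
- dumpling4_mid (a point): middle (18 mm above its flat foot) of a hard-frozen dumpling, 42 mm across, 40 mm high, narrowing to its top, 20 g; it starts in the pan. Not every dumpling is present
- dumpling5_mid (a point): middle (18 mm above its flat foot) of a hard-frozen dumpling, 42 mm across, 40 mm high, narrowing to its top, 20 g; it starts in the pan. Not every dumpling is present
- dumpling6_mid (a point): middle (18 mm above its flat foot) of a hard-frozen dumpling, 42 mm across, 40 mm high, narrowing to its top, 20 g; it starts in the pan. Not every dumpling is present
Things that resemble listed ones, but are neither listed nor needed, are in the scene too. What is shaped like the part that bears jar4_mid but turquoise is not meant.

How it is judged:
On the way:
1. the pan is tipped by more than 25 degrees with its spout over the tin (angle between pan_floor's own z axis and vertical above 0.45 rad and horizontal distance between pan_spout and tin_mouth below 0.1 m and z of pan_spout in the frame of tin_mouth above -0.02 m), for 0.1 s.
At the end, for the whole second after the job is handed in: Every dumpling lies inside the tin; the lid is seated on the tin (within 15 mm of its axis, flat); the tin stands upright on the tray; the empty pan lies flat on the scale platform, its floor centre within 45 mm of the platform's; every jar present stands upright on the tray's floor within its rim (horizontal distance between each of dumpling1_mid, dumpling2_mid, dumpling3_mid, dumpling4_mid, dumpling5_mid, dumpling6_mid and tin_mouth below 0.08 m and z of dumpling1_mid in the frame of tin_mouth between -0.095 and -0.005 m and z of dumpling2_mid in the frame of tin_mouth between -0.095 and -0.005 m and z of dumpling3_mid in the frame of tin_mouth between -0.095 and -0.005 m and z of dumpling4_mid in the frame of tin_mouth between -0.095 and -0.005 m and z of dumpling5_mid in the frame of tin_mouth between -0.095 and -0.005 m and z of dumpling6_mid in the frame of tin_mouth between -0.095 and -0.005 m and horizontal distance between lid_knob and tin_mouth below 0.015 m and angle between each of lid_knob, tin_mouth's own z axis and vertical below 0.06 rad and z of lid_knob in the frame of tin_mouth between 0.02 and 0.033 m and z of tin_mouth in the frame of tray_mid between 0.085 and 0.096 m and x of tin_mouth in the frame of tray_mid between -0.085 and 0.085 m and y of tin_mouth in the frame of tray_mid between -0.2 and 0.2 m and horizontal distance between pan_floor and scale_top below 0.045 m and angle between pan_floor's own z axis and vertical below 0.08 rad and z of pan_floor in the frame of scale_top between -0.003 and 0.01 m and angle between each of jar1_mid, jar2_mid, jar3_mid, jar4_mid's own z axis and vertical below 0.1 rad and x of jar1_mid in the frame of tray_mid between -0.09 and 0.09 m and y of jar1_mid in the frame of tray_mid between -0.195 and 0.195 m and z of jar1_mid in the frame of tray_mid between 0.029 and 0.041 m and x of jar2_mid in the frame of tray_mid between -0.09 and 0.09 m and y of jar2_mid in the frame of tray_mid between -0.195 and 0.195 m and z of jar2_mid in the frame of tray_mid between 0.029 and 0.041 m and x of jar3_mid in the frame of tray_mid between -0.09 and 0.09 m and y of jar3_mid in the frame of tray_mid between -0.195 and 0.195 m and z of jar3_mid in the frame of tray_mid between 0.029 and 0.041 m and x of jar4_mid in the frame of tray_mid between -0.09 and 0.09 m and y of jar4_mid in the frame of tray_mid between -0.195 and 0.195 m and z of jar4_mid in the frame of tray_mid between 0.029 and 0.041 m); the robot touches nothing.
It fails at once if the bottle is knocked more than 5 cm from its place (distance of bottle_mid from where it was at the start of the episode above 0.05 m).
It fails at once if the chopstick cup is knocked more than 5 cm from its place (distance of chopstick_cup_mid from where it was at the start of the episode above 0.05 m).
It fails at once if the small bowl is knocked more than 5 cm from its place (distance of small_bowl_mid from where it was at the start of the episode above 0.05 m).
Of jar1, jar2, jar3, jar4 only 2 to 4 are there at a start; the rules pass over those that are not, and their reading is None.
Of dumpling1, dumpling2, dumpling3, dumpling4, dumpling5, dumpling6 only 4 to 6 are there at a start; the rules pass over those that are not, and their reading is None.
At some moment in a run one of jar1, jar2, jar3, jar4, lid may be knocked a few centimetres aside while the robot is not near it.
It also fails if it takes over 210 s, if anything falls off the work surface, if the arm or the gripper's body presses on something with over 40 N, if the wrist force passes 120 N, or if a joint passes its speed limit or range.

ROBOT

A 7-joint arm with a two-finger parallel gripper is mounted at the origin on the work surface. World frame = base frame: x ahead of the robot, y to its left, z up, the work surface at z = 0. Lengths are in m, angles in rad, forces in N, time in s.
With the tool pointing down it reaches from about 0.425 to 0.875 m from the base axis. Payload 4.7 kg.
Tool frame: the origin (TCP) lies midway between the tips of the shut fingers; the grasp point (between the pads) lies 19 mm behind it; x points along the fingers, z is the direction in which the jaws open and shut, and the axes are right-handed (so a half turn about x gives the same grasp; the last joint's range is limited). The gripper opens to 87 mm and grips with 3 to 60 N. Pads are 19 mm wide; open, the fingers measure 117 mm over their backs; the gripper's body (75 mm by 190 mm) begins 51 mm behind the grasp point.
Start: joints at [1.285, 0.321, -0.07, 1.45, 0.023, 1.371, -0.057], TCP at [0.192, -0.621, 0.223] pointing down, gripper open.
Joint ranges: [-2.86, 2.86], [-0.3, 2.09], [-1.38, 1.24], [0.06, 2.45], [-1.56, 4.7], [0.09, 2.05], [-2.69, 2.69]. Speed limits (rad/s): [2.57, 2.57, 3.14, 3.14, 3.14, 3.14, 3.14].

INTERFACE

Orientations are given as a rotation vector (axis times angle).
In Python, from bench import ctrl, vision, close_job gives the robot as it stands. The module is installed in compiled form; this text tells all that it offers.
- The arm moves only by the tool servo_tool, never from a script. Its argument "commands" is a list that holds one entry, the list of rows, each a list of 7 numbers: the turn, a rotation vector about the tool's x, y, z in degrees, then the shift along the tool's x, y, z in mm, then the finger opening in mm, from 0 to 87. In form: [[[wx, wy, wz, x, y, z, grip], ...]]. A call has 1 to 5 rows; each row is the pose to reach, as a shift and turn from the pose commanded when the call began, along the tool's axes at that moment; what a row does not reach only later rows make up. A row lasts 1/8 s, in which the tool goes at most 62.5 mm and 10.7 degrees, less where a joint would pass 70% of its speed; a pose out of reach is approached as far as the arm can. A call with a gripper value outside its range is refused whole. The fingers move at their own pace and stop on an object; "newtons" is the grip in N (left out, the last holds). Time passes only in rows, so rows that repeat a pose let the fingers close. It gives the time, the measured TCP pose, the force and the opening at its end, in the units of the state.
- ctrl.get_state(): the state, without advancing time (a new reading comes with each control period).
- vision.get_image(name): name is "scene" or "top" or "wrist"; returns the picture (420x560x3 uint8, red, green, blue); there is no depth.
- vision.camera_info(name): a dict with "fov_y" (degrees; the focal length in pixels is half the picture's height over the tangent of half this angle, whatever the lens; pixels are square), "cx", "cy" (the principal point, pixels), "pose" (4x4, takes a point from camera to world coordinates). Camera axes: x right, y down, z forward; pixel columns grow to the right and rows downward; lengths in m; the calibration is good to about 2 mm. The wrist camera is an equidistant fisheye: a pixel r from the principal point sees the ray r / f radians off the axis. A picture is of the moment at which its call begins: read the wrist's pose just before it. camera_info takes no time and is no camera call; for the wrist camera it gives the pose at the moment of the call.
- close_job(): hands the job in, once; it reports no verdict.
The state is a dict: "time": time; "joint_positions": joint angles; "qd": joint speeds; "joint_torque": joint torques, N m; "position": TCP position; "tool_rot": TCP orientation; "ft_force": force on the tool from outside, world axes, zero at the start; "torque": the same for the moment, N m; "grip_width": opening from 0.0 (shut) to 1.0 (fully open).
Only numpy, scipy, OpenCV 4.12 (cv2) and the standard library are available. Lean on these libraries where they do the work, as an engineer would, in place of code of your own. Each camera call takes 0.05 s, during which the arm holds its last target. There are 200 camera calls.

## Working session

There is one attempt and no reset: what is moved stays moved. The work goes in short steps, Python scripts to look and compute and a tool call to move; the robot and the scene stay as the last step left them, time stands still between calls to the robot, and variables do not carry over. Pictures are saved under pics/ and viewed, about 12 in all and at most 16, crops included, and the job is handed in when it is done.

Besides the shell and the picture viewer there is one more tool, called as name(argument=value, ...) on one line, values as JSON. servo_tool: Moves the arm, as the interface text tells. Its arguments: {"type":"object","properties":{"commands":{"type":"array"},"newtons":{"type":"number"}},"required":["commands"]}

```bash
mkdir -p pics; cat > h.py <<'E'
import numpy as np, cv2
from bench import ctrl, vision
from scipy.spatial.transform import Rotation as R
def snap(name,fn):
    info=vision.camera_info(name); im=vision.get_image(name); cv2.imwrite('pics/'+fn,im[:,:,::-1]); return im,info
def ray(info,u,v,fish=False):
    f=210/np.tan(np.radians(info['fov_y'])/2); x,y=(u-info['cx']),(v-info['cy'])
    if fish:
        r=np.hypot(x,y); t=r/f; d=np.array([x/r*np.sin(t),y/r*np.sin(t),np.cos(t)])
    else: d=np.array([x/f,y/f,1.])
    P=np.array(info['pose']); d=P[:3,:3]@d; return P[:3,3],d
def atz(info,u,v,z,fish=False):
    o,d=ray(info,u,v,fish); return o+d*(z-o[2])/d[2]
def proj(info,p,fish=False):
    f=210/np.tan(np.radians(info['fov_y'])/2); P=np.array(info['pose']); c=P[:3,:3].T@(np.array(p)-P[:3,3])
    if fish:
        r=np.hypot(c[0],c[1]); t=np.arctan2(r,c[2]); return info['cx']+f*t*c[0]/r, info['cy']+f*t*c[1]/r
    return info['cx']+f*c[0]/c[2], info['cy']+f*c[1]/c[2]
def go(p,rv=None):
    "relative command for world target p (m), R target"
    s=ctrl.get_state(); R0=R.from_rotvec(s['tool_rot']); d=R0.inv().apply(np.array(p)-s['position'])*1000
    w=(R0.inv()*rv).as_rotvec(degrees=True) if rv is not None else np.zeros(3)
    return np.round(np.r_[w,d],1)
E
python3 - <<'E'
from h import *
np.set_printoptions(precision=3,suppress=True)
s=ctrl.get_state(); print(s); print(R.from_rotvec(s['tool_rot']).as_matrix())
a,ia=snap('scene','s0.png'); b,ib=snap('top','t0.png')
for i in (ia,ib): print(i['fov_y'],i['cx'],i['cy']); print(np.array(i['pose']))
E
```

```text
{'time': 0.0, 'joint_positions': array([ 1.285,  0.322, -0.07 ,  1.452,  0.023,  1.371, -0.057]), 'qd': array([ 0.   , -0.001, -0.   , -0.001,  0.   ,  0.002,  0.001]), 'joint_torque': array([  0.001, -49.129,  -0.403, -31.253,  -0.064,   0.044,   0.   ]), 'position': array([ 0.192, -0.621,  0.221]), 'tool_rot': array([ 0.987,  1.338, -0.985]), 'ft_force': array([ 0.189, -0.094, -0.151]), 'torque': array([ 0.012,  0.018, -0.032]), 'grip_width': 1.0038393226485383}
[[-0.001  0.955  0.295]
 [ 0.002  0.295 -0.955]
 [-1.    -0.    -0.002]]
50.981781200907655 286.485603668905 211.00564709604393
[[ 0.744  0.387 -0.545  1.079]
 [ 0.668 -0.457  0.587 -0.646]
 [-0.022 -0.801 -0.599  0.763]
 [ 0.     0.     0.     1.   ]]
42.91486859035737 273.0591589448462 212.2992505494762
[[-0.025 -0.996  0.088  0.376]
 [-1.     0.026  0.009 -0.036]
 [-0.011 -0.088 -0.996  1.346]
 [ 0.     0.     0.     1.   ]]
```

View pics/t0.png

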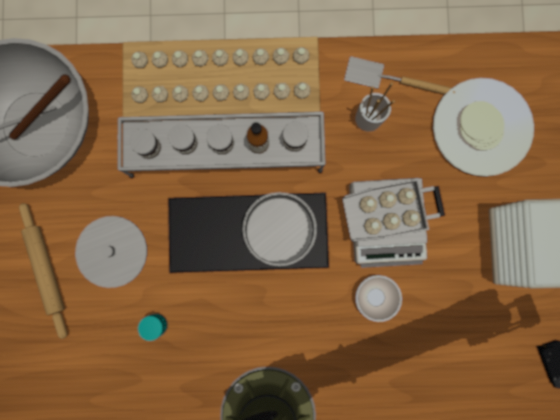

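View pics/s0.png

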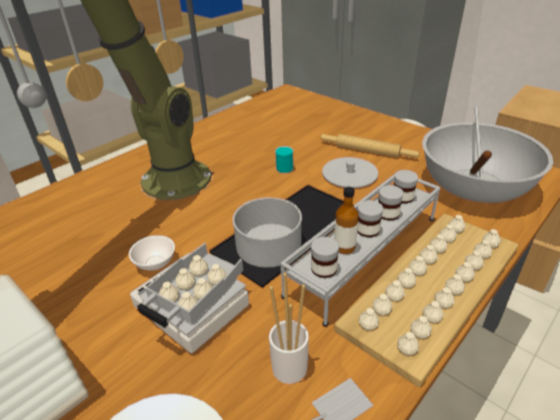

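The four jar-like cans on the rack sit at (144,142), (181,138), (219,138) and (294,134), with the bottle at (257,135). The turquoise decoy is at (150,327) and is not meant. The pan holds 6 dumplings, with its handle at about (438,202). The tin is at (279,229), the lid knob at (111,251) and the tray spans (168..328, 195..271). The dumplings on the board at (220,75) are decoys. I'll check the choice in one close crop.

```bash
python3 - <<'E'
from h import *
im=cv2.imread('pics/t0.png'); 
a=cv2.resize(im[100:290,60:330],None,fx=2.9,fy=2.9,interpolation=cv2.INTER_CUBIC)
b=cv2.resize(im[165:325,330:460],None,fx=3.5,fy=3.5,interpolation=cv2.INTER_CUBIC)
cv2.imwrite('pics/a1.png',a); cv2.imwrite('pics/b1.png',b); print(a.shape,b.shape)
E
```

```text
(551, 783, 3) (560, 455, 3)
```

View pics/a1.png

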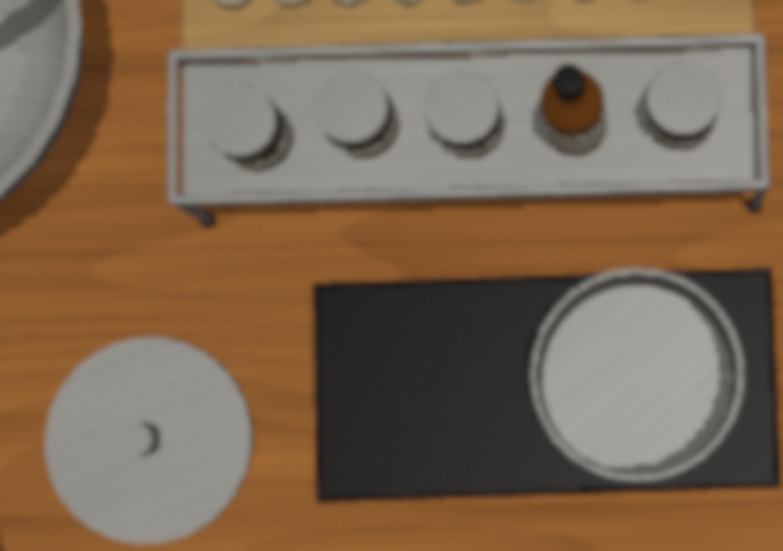

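View pics/b1.png

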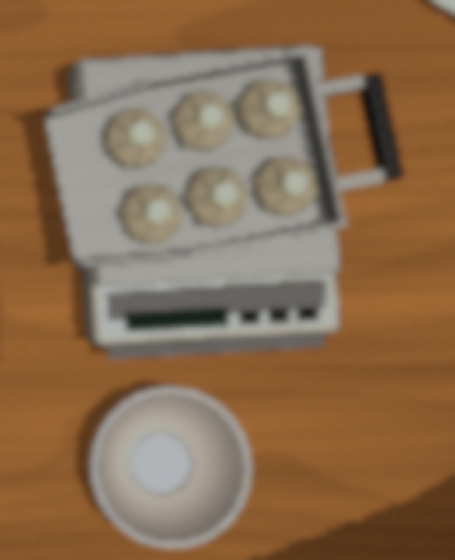

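```bash
cat > m.py <<'E'
from h import *
np.set_printoptions(precision=4,suppress=True)
i=vision.camera_info('top')
A=lambda p,z:atz(i,60+p[0]/2.9,100+p[1]/2.9,z)[:2]
B=lambda p,z:atz(i,330+p[0]/3.5,165+p[1]/3.5,z)[:2]
for n,p in zip('j1 j2 j3 j4'.split(),[(245,122),(352,108),(464,106),(683,100)]): print(n,A(p,.15))
print('bottle cap',A((568,82),.245),'base rail',A((175,200),.11),A((765,187),.11),'back',A((173,52),.11),A((760,40),.11))
print('tin',A((637,375),.094), 'lid',A((148,440),.012))
print('tray',[A(p,.012) for p in [(316,285),(318,499),(770,270),(777,484)]])
h=B((382,127),.113);sp=B((64,190),.073); print('handle',h,'spout',sp,np.hypot(*(h-sp)),np.degrees(np.arctan2(*(h-sp)[::-1])))
print('bar ends',B((374,80),.113),B((394,174),.113))
print('rearwall',B((300,62),.11),B((335,218),.11))
print('scale',[B(p,.07) for p in [(78,62),(320,48),(338,265)]], 'bowl',B((172,465),.045),'cup',atz(i,372,115,.1))
E
python3 m.py
```

```text
j1 [0.6493 0.2628]
j2 [0.6582 0.1785]
j3 [0.6574 0.0903]
j4 [ 0.6575 -0.0817]
bottle cap [0.6506 0.0046] base rail [0.5959 0.3298] [ 0.5938 -0.1473] back [0.7181 0.3315] [ 0.7148 -0.1472]
tin [ 0.4456 -0.0402] lid [0.4049 0.3822]
tray [array([0.5355, 0.2361]), array([0.3507, 0.2358]), array([ 0.5382, -0.158 ]), array([ 0.3538, -0.1578])]
handle [ 0.5    -0.4106] spout [ 0.4665 -0.2045] 0.2087676521765149 -80.77797861337898
bar ends [ 0.5314 -0.407 ] [ 0.4686 -0.4169]
rearwall [ 0.5451 -0.3595] [ 0.4407 -0.3775]
scale [array([ 0.5546, -0.2178]), array([ 0.5599, -0.3841]), array([ 0.4108, -0.3889])] bowl [ 0.2772 -0.2753] cup [ 0.7113 -0.2664  0.1   ]
```

```bash
cat >> h.py <<'E'
def down(yaw):
    "tool x down, tool z at world heading yaw (deg)"
    z=np.array([np.cos(np.radians(yaw)),np.sin(np.radians(yaw)),0]); x=np.array([0,0,-1.]); return R.from_matrix(np.c_[x,np.cross(z,x),z])
E
python3 -c "
from h import *
print(go([.5,-.411,.25],down(-81)))"
```

```text
[ 8.200e+00 -1.000e-01  0.000e+00 -2.830e+01  3.564e+02 -1.092e+02]
```

servo_tool(commands=[[[2,0,0,-30,60,-10,40],[4,0,0,-30,120,-30,40],[6,0,0,-30,180,-50,40],[8,0,0,-30,240,-70,40],[8.2,0,0,-28,300,-90,40]]])

```text
time: 0.72
position: [0.4469, -0.4496, 0.2506]
tool_rot: [1.093, 1.279, -1.094]
ft_force: [-0.7, -0.3, -0.3]
grip_width: 0.524
```

servo_tool(commands=[[[0,0,0,0,54,-27,36],[0,0,0,0,54,-27,36],[0,0,0,0,54,-27,36]]])

```text
time: 1.1
position: [0.4943, -0.4161, 0.2501]
tool_rot: [1.092, 1.281, -1.094]
ft_force: [0.6, -0.1, -0.0]
grip_width: 0.415
```

```bash
python3 - <<'E'
from h import *
np.set_printoptions(precision=4,suppress=True)
s=ctrl.get_state(); print(s['position'],s['joint_positions'],s['time'],go([.5,-.411,.25],down(-81)))
im,i=snap('wrist','w1.png'); print(i['fov_y'],i['cx'],i['cy'],np.array(i['pose'])); print(proj(i,[.5,-.411,.113],1))
E
```

```text
[ 0.4943 -0.4161  0.2501] [ 0.8479  0.3133 -0.2433  1.4131  0.0761  1.4255 -0.809 ] 1.1 [-0.  -0.   0.1  0.1  6.5 -4.1]
65.70646984690485 275.9432886988987 208.5988275810555 [[ 0.1558 -0.9566 -0.2463  0.5618]
 [-0.9878 -0.1507 -0.0398 -0.4041]
 [ 0.001   0.2495 -0.9684  0.4127]
 [ 0.      0.      0.      1.    ]]
(np.float64(272.66564619022915), np.float64(193.0182903923652))
```

View pics/w1.png

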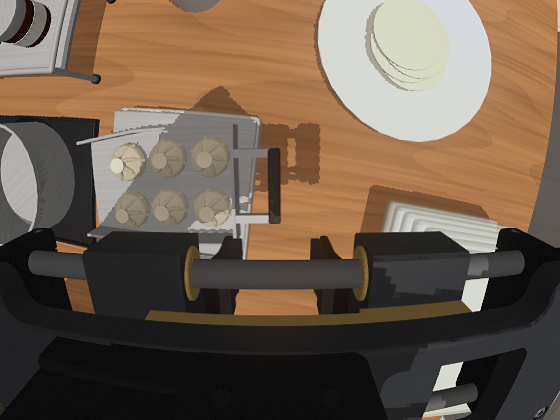

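The wrist view shows the black bar from (275,148) to (274,223), with six dumplings in the pan.

```bash
python3 - <<'E'
from h import *
np.set_printoptions(precision=4,suppress=True)
i=vision.camera_info('wrist')
a,b=atz(i,274,148,.113,1),atz(i,274,223.5,.113,1); print(a,b,(a+b)/2,np.linalg.norm(a-b))
print('rear wall top',atz(i,236,124,.11,1),atz(i,236,185,.11,1),'tin ctr?',)
print(go([.502,-.411,.083],down(-81)))
E
```

```text
[ 0.5412 -0.4069  0.113 ] [ 0.4697 -0.4179  0.113 ] [ 0.5054 -0.4124  0.113 ] 0.07232903890524023
rear wall top [ 0.5581 -0.3686  0.11  ] [ 0.5009 -0.3765  0.11  ] tin ctr?
[ -0.1   0.    0.1 167.3   9.6  -4.7]
```

```bash
cat >> h.py <<'E'
SP=np.array([.010,0,-.213])
def pour(yaw,tilt,back=.025,sz=.116,tin=(.446,-.040)):
    Rt=down(yaw)*R.from_euler('y',-tilt,degrees=True)
    h=np.array([np.cos(np.radians(yaw)),np.sin(np.radians(yaw))])
    sp=np.r_[np.array(tin)+h*back,sz]; return sp-Rt.apply(SP),Rt
E
python3 - <<'E'
from h import *
np.set_printoptions(precision=4,suppress=True)
for t in (0,20,40,60,70): 
  p,r=pour(-81,t); print(t,p,r.as_matrix()[:,0],go(p,r))
E
```

```text
0 [ 0.4832 -0.2751  0.126 ] [ 0.  0. -1.] [  -0.1    0.     0.1  124.3   12.  -141.9]
20 [ 0.4807 -0.259   0.1982] [ 0.0535 -0.3378 -0.9397] [  -0.1  -20.     0.1   52.    11.8 -158.2]
40 [ 0.4744 -0.2195  0.2606] [ 0.1006 -0.6349 -0.766 ] [  -0.1  -40.     0.1  -10.3   11.7 -198.1]
60 [ 0.4652 -0.1613  0.3055] [ 0.1355 -0.8554 -0.5   ] [  -0.1  -60.     0.1  -55.2   11.5 -257. ]
70 [ 0.4598 -0.1274  0.3196] [ 0.147  -0.9281 -0.342 ] [  -0.1  -70.     0.2  -69.3   11.4 -291.4]
```

servo_tool(commands=[[[0,-10,0,-20,0,-50,36],[0,-20,0,-40,0,-110,36],[0,-30,0,-55,0,-170,36],[0,-40,0,-55,0,-230,36],[0,-50,0,-55,11,-257,36]]])

```text
time: 1.78
position: [0.4649, -0.1586, 0.3088]
tool_rot: [0.49, 0.564, -1.35]
ft_force: [0.2, -0.8, -1.2]
grip_width: 0.411
```

servo_tool(commands=[[[0,-10,0,0,0,0,36],[0,-20,0,0,0,0,36],[0,-20,0,0,0,0,36],[0,-20,0,0,0,0,36]]])

```text
time: 2.28
position: [0.4654, -0.1617, 0.3064]
tool_rot: [0.249, 0.289, -1.402]
ft_force: [0.9, -0.5, 0.1]
grip_width: 0.413
```

```bash
python3 - <<'E'
from h import *
np.set_printoptions(precision=4,suppress=True)
s=ctrl.get_state(); print(s['position'],s['joint_positions'],s['time'],R.from_rotvec(s['tool_rot']).as_matrix()[:,0],go([.503,-.412,.25],down(-81)))
E
```

```text
[ 0.4654 -0.1617  0.3064] [ 0.3817  0.1059 -0.8764  2.0843  1.1594  1.6828 -2.2503] 2.275 [ 0.1437 -0.928  -0.3438] [ -0.2  69.9   0.1 257.1  -1.1  34. ]
```

servo_tool(commands=[[[0,10,0,40,0,5,36],[0,20,0,90,0,10,36],[0,30,0,140,0,18,36],[0,40,0,190,0,25,36],[0,50,0,230,-1,30,36]]])

```text
time: 2.9
position: [0.4998, -0.3888, 0.2619]
tool_rot: [0.861, 0.992, -1.22]
ft_force: [0.4, 0.5, 0.4]
grip_width: 0.413
```

```bash
python3 - <<'E'
from h import *
np.set_printoptions(precision=4,suppress=True)
print(go([.503,-.412,.16],down(-81)))
E
```

```text
[ -0.3  20.2  -0.5 103.7  -1.3 -13.1]
```

servo_tool(commands=[[[0,10,0,10,0,0,36],[-0.3,20.2,-0.5,40,-1.3,-5,36],[-0.3,20.2,-0.5,104,-1.3,-13,36],[-0.3,20.2,-0.5,104,-1.3,-13,36],[-0.3,20.2,-0.5,104,-1.3,-13,36]]])

```text
time: 3.52
position: [0.5032, -0.4085, 0.1571]
tool_rot: [1.087, 1.283, -1.095]
ft_force: [1.0, 1.2, 0.6]
grip_width: 0.412
```

```bash
python3 - <<'E'
from h import *
np.set_printoptions(precision=4,suppress=True)
s=ctrl.get_state(); print(s['position'],s['grip_width']*87,go([.503,-.412,.083],down(-81)))
im,i=snap('wrist','w2.png'); cv2.imwrite('pics/w2c.png',cv2.resize(im[60:330,130:430,::-1],None,fx=2,fy=2))
print(proj(i,[.503,-.412,.113],1))
E
```

```text
[ 0.5032 -0.4085  0.1571] 35.85640931709161 [ 0.1  0.   0.3 74.1 -0.4  3.4]
(np.float64(282.6702467435948), np.float64(231.5416933830206))
```

View pics/w2c.png

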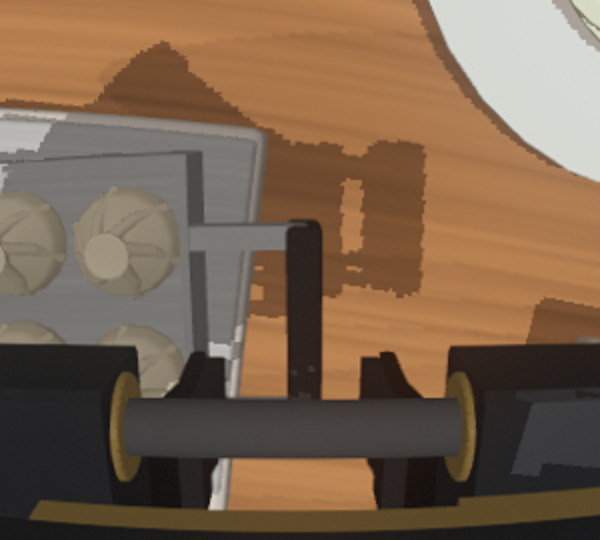

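servo_tool(commands=[[[0,0,0,0,0,4,36],[0,0,0,35,0,4,36],[0,0,0,74,0,4,36],[0,0,0,74,0,4,36],[0,0,0,74,0,4,36]]])

```text
time: 4.2
position: [0.5036, -0.4118, 0.0817]
tool_rot: [1.087, 1.286, -1.095]
ft_force: [-0.4, -0.3, 0.2]
grip_width: 0.411
```

servo_tool(commands=[[[0,0,0,0,0,0,6],[0,0,0,0,0,0,6],[0,0,0,0,0,0,6],[0,0,0,0,0,0,6],[0,0,0,0,0,0,6]]], newtons=55)

```text
time: 4.82
position: [0.5025, -0.4119, 0.0799]
tool_rot: [1.087, 1.288, -1.096]
ft_force: [-0.9, -1.9, 2.6]
grip_width: 0.129
```

```bash
python3 - <<'E'
from h import *
np.set_printoptions(precision=4,suppress=True)
s=ctrl.get_state(); print(s['position'],s['tool_rot'],s['grip_width']*87,s['ft_force'],s['torque'])
E
```

```text
[ 0.5025 -0.4119  0.0799] [ 1.087   1.2882 -1.0961] 11.188827745404833 [-0.8615 -1.9267  2.6361] [-0.2785 -0.0356  0.072 ]
```

servo_tool(commands=[[[0,0,0,-10,0,0,6],[0,0,0,-30,0,0,6],[0,0,0,-55,0,0,6],[0,0,0,-75,0,0,6],[0,0,0,-85,0,0,6]]])

```text
time: 5.45
position: [0.5037, -0.4116, 0.1662]
tool_rot: [1.087, 1.287, -1.095]
ft_force: [-1.7, -0.3, -2.8]
grip_width: 0.134
```

```bash
python3 - <<'E'
from h import *
np.set_printoptions(precision=4,suppress=True)
s=ctrl.get_state(); print(s['position'],s['grip_width']*87,s['ft_force'],s['torque'])
p,r=pour(-81,0); print(go(p,r))
im,i=snap('scene','s2.png'); cv2.imwrite('pics/s2c.png',cv2.resize(im[150:380,60:340,::-1],None,fx=2,fy=2))
E
```

```text
[ 0.5037 -0.4116  0.1662] 11.656561961370102 [-1.6594 -0.3012 -2.8129] [-0.2536 -0.0261 -0.0121]
[   0.2   -0.1    0.5   40.4    2.  -138. ]
```

View pics/s2c.png

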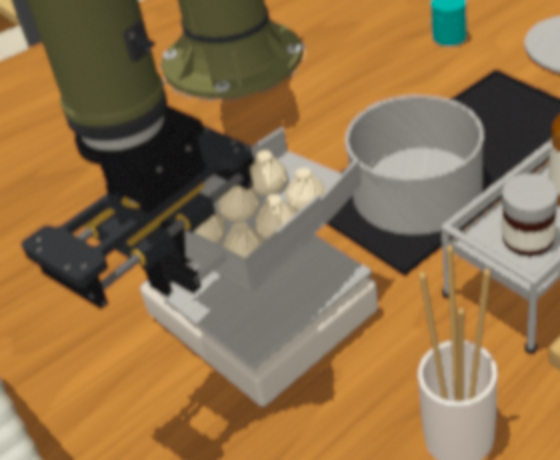

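The pan is held level with all six dumplings in it. Next is the carry over the tin.

servo_tool(commands=[[[0,0,0,-5,0,-12,6],[0,0,0,-8,0,-35,6],[0,0,0,-8,0,-60,6],[0,0,0,-8,1,-85,6],[0,0,0,-8,2,-110,6]]])

```text
time: 6.12
position: [0.4866, -0.3003, 0.1715]
tool_rot: [1.087, 1.292, -1.096]
ft_force: [0.4, -0.4, -2.1]
grip_width: 0.129
```

servo_tool(commands=[[[0,0,0,0,0,-18,6],[0,0,0,5,0,-28,6],[0,0,0,15,0,-28,6],[0,0,0,25,0,-28,6],[0,0,0,25,0,-28,6]]])

```text
time: 6.75
position: [0.4817, -0.2752, 0.1459]
tool_rot: [1.089, 1.292, -1.098]
ft_force: [0.3, 0.2, -1.6]
grip_width: 0.128
```

```bash
python3 - <<'E'
from h import *
np.set_printoptions(precision=1,suppress=True)
s=ctrl.get_state(); print(s['position'],s['grip_width']*87,s['ft_force'])
for t in (0,8,16,24,32,40,48,56,64,70): 
  p,r=pour(-81,t,back=.03); print(t,go(p,r))
E
```

```text
[ 0.5 -0.3  0.1] 11.150614950623293 [ 0.3  0.2 -1.6]
0 [ 0.1 -0.3  0.7 19.9  1.7  5.2]
8 [ 0.2 -8.3  0.7 -9.6  1.4  1.6]
16 [  0.2 -16.3   0.6 -38.4   1.1  -6.1]
24 [  0.2 -24.3   0.6 -65.8   0.8 -17.8]
32 [  0.3 -32.3   0.6 -91.3   0.5 -33.1]
40 [   0.3  -40.3    0.6 -114.4    0.3  -51.8]
48 [   0.4  -48.3    0.6 -134.7    0.1  -73.5]
56 [   0.4  -56.3    0.6 -151.8   -0.1  -97.9]
64 [   0.5  -64.3    0.5 -165.3   -0.2 -124.4]
70 [   0.5  -70.3    0.5 -172.9   -0.2 -145.4]
```

servo_tool(commands=[[[0,-4,0,5,1,3,6],[0,-8,0,-10,1,2,6],[0,-12,0,-24,1,-2,6],[0,-16,0,-38,1,-6,6],[0,-20,0,-52,1,-12,6]]])

```text
time: 7.38
position: [0.4824, -0.263, 0.2003]
tool_rot: [0.85, 1.01, -1.225]
ft_force: [0.5, -0.6, -3.3]
grip_width: 0.128
```

```bash
python3 - <<'E'
from h import *
np.set_printoptions(precision=1,suppress=True)
s=ctrl.get_state(); print(s['position'],s['grip_width']*87,s['ft_force'])
for t in (20,25,30,35,40,45,50,60,70): 
  p,r=pour(-81,t,back=.03); print(t,go(p,r))
E
```

```text
[ 0.5 -0.3  0.2] 11.173853814847428 [ 0.5 -0.6 -3.3]
20 [ 0.3 -0.1  0.4  2.2 -1.   0. ]
25 [  0.3  -5.1   0.4 -16.4  -1.2  -1.7]
30 [  0.3 -10.1   0.4 -34.7  -1.3  -5. ]
35 [  0.3 -15.1   0.4 -52.6  -1.4  -9.9]
40 [  0.4 -20.1   0.4 -70.1  -1.5 -16.4]
45 [  0.4 -25.1   0.4 -86.9  -1.6 -24.3]
50 [   0.4  -30.1    0.4 -103.    -1.7  -33.7]
60 [   0.4  -40.1    0.3 -132.3   -1.8  -56.5]
70 [   0.5  -50.1    0.3 -157.3   -1.9  -84. ]
```

servo_tool(commands=[[[0,-5,0,-16,-1,-2,6],[0,-10,0,-35,-1,-5,6],[0,-15,0,-53,-1,-10,6],[0,-20,0,-70,-1.5,-16,6],[0,-25,0,-87,-1.5,-24,6]]])

```text
time: 8.0
position: [0.4733, -0.2111, 0.2741]
tool_rot: [0.547, 0.655, -1.336]
ft_force: [-0.4, -1.4, -2.5]
grip_width: 0.133
```

servo_tool(commands=[[[0,0,0,0,0,0,6],[0,0,0,0,0,0,6],[0,0,0,0,0,0,6]]])

```text
time: 8.38
position: [0.4729, -0.213, 0.2733]
tool_rot: [0.549, 0.658, -1.338]
ft_force: [-0.5, 0.0, -1.0]
grip_width: 0.133
```

```bash
python3 - <<'E'
from h import *
np.set_printoptions(precision=1,suppress=True)
s=ctrl.get_state(); print(s['position'],s['grip_width']*87,s['ft_force'])
for t in (45,50,55,60,65,70): 
  p,r=pour(-81,t,back=.03); print(t,go(p,r))
im,i=snap('scene','s3.png'); cv2.imwrite('pics/s3c.png',cv2.resize(im[80:360,100:380,::-1],None,fx=1.8,fy=1.8))
E
```

```text
[ 0.5 -0.2  0.3] 11.53745474226142 [-0.5  0.  -1. ]
45 [ 0.4 -0.3  0.4 -1.4  0.5 -0.8]
50 [  0.4  -5.3   0.3 -19.9   0.4  -2.6]
55 [  0.4 -10.3   0.3 -38.2   0.3  -6. ]
60 [  0.4 -15.3   0.3 -56.2   0.2 -10.9]
65 [  0.4 -20.3   0.3 -73.6   0.1 -17.4]
70 [  0.5 -25.3   0.3 -90.4   0.1 -25.4]
```

View pics/s3c.png

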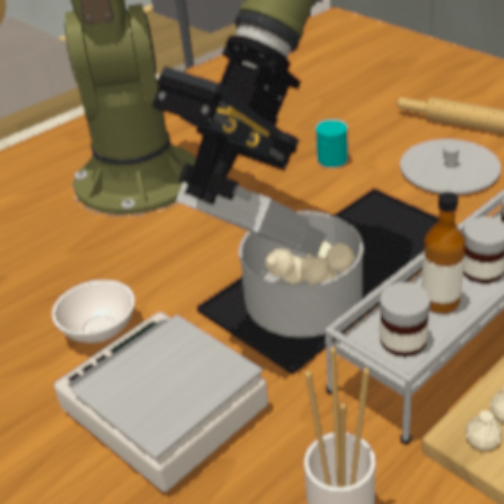

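Most of the dumplings are in the tin. I'll tilt further and raise the pan so the last ones clear.

servo_tool(commands=[[[0,-5,0,-24,0,-8,6],[0,-10,0,-45,0,-14,6],[0,-15,0,-64,0,-20,6],[0,-20,0,-82,0,-26,6],[0,-20,0,-82,0,-26,6]]])

```text
time: 9.05
position: [0.462, -0.135, 0.3117]
tool_rot: [0.301, 0.375, -1.385]
ft_force: [0.4, -0.3, -2.3]
grip_width: 0.136
```

servo_tool(commands=[[[0,0,0,-10,0,-10,6],[0,0,0,0,0,0,6],[0,0,0,-20,0,-15,6],[0,0,0,-20,0,-15,6],[0,0,0,-20,0,-15,6]]])

```text
time: 9.68
position: [0.4575, -0.1132, 0.3086]
tool_rot: [0.303, 0.37, -1.39]
ft_force: [0.8, 1.0, -1.8]
grip_width: 0.128
```

```bash
python3 - <<'E'
from h import *
np.set_printoptions(precision=3,suppress=True)
s=ctrl.get_state(); print(s['position'],s['grip_width']*87,s['ft_force'],s['time'])
im,i=snap('wrist','w4.png'); im2,i=snap('scene','s4.png')
cv2.imwrite('pics/c4.png',np.hstack([cv2.resize(im[:250,140:440,::-1],(420,350)),cv2.resize(im2[120:320,180:400,::-1],(380,350))]))
p,r=pour(-81,0,back=.03,sz=.16); print(go(p,r))
E
```

```text
[ 0.458 -0.113  0.309] 11.145230789521978 [ 0.752  1.035 -1.751] 9.675
[  0.4  64.8   0.4 211.8   1.2 -53.5]
```

View pics/c4.png

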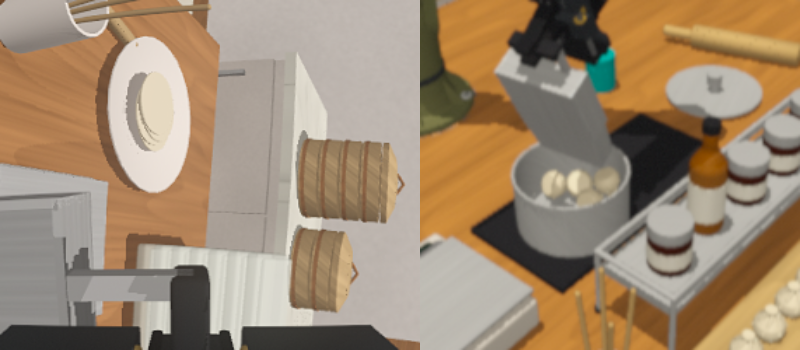

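The wrist force of about 1.8 N matches an empty pan, so the dumplings are out. Now I'll take the pan back.

servo_tool(commands=[[[0,0,0,-17,0,36,6],[0,10,0,-17,0,36,6],[0,20,0,-17,0,36,6],[0,30,0,-17,0,36,6],[0,40,0,-17,0,36,6]]])

```text
time: 10.4
position: [0.4576, -0.1124, 0.3497]
tool_rot: [0.794, 0.942, -1.248]
ft_force: [-0.8, -0.3, -3.3]
grip_width: 0.134
```

servo_tool(commands=[[[0,10,0,0,0,0,6],[0.4,20,0.4,0,0,0,6],[0.4,24.8,0.4,0,0,0,6],[0.4,24.8,0.4,0,0,0,6]]])

```text
time: 10.9
position: [0.4572, -0.1151, 0.3476]
tool_rot: [1.096, 1.277, -1.101]
ft_force: [0.6, 0.8, -2.2]
grip_width: 0.127
```

```bash
python3 - <<'E'
from h import *
np.set_printoptions(precision=3,suppress=True)
s=ctrl.get_state(); print(s['position'],s['grip_width']*87,s['ft_force'],s['time'])
print(go([.503,-.412,.15],down(-81)))
E
```

```text
[ 0.457 -0.115  0.348] 11.018729747743548 [ 0.63   0.776 -2.22 ] 10.9
[ -0.4   0.1   0.1 197.9   1.5 300.2]
```

servo_tool(commands=[[[0,0,0,0,0,40,6],[0,0,0,0,0,100,6],[0,0,0,0,1,160,6],[0,0,0,40,1,220,6],[-0.4,0,0,80,1.5,275,6]]])

```text
time: 11.52
position: [0.5006, -0.3722, 0.2768]
tool_rot: [1.085, 1.28, -1.089]
ft_force: [0.6, -0.6, -1.5]
grip_width: 0.131
```

servo_tool(commands=[[[0,0,0,40,0,25,6],[0,0,0,90,0,25,6],[0,0,0,118,0,25,6],[0,0,0,118,0,25,6],[0,0,0,118,0,25,6]]])

```text
time: 12.15
position: [0.5048, -0.3959, 0.1608]
tool_rot: [1.086, 1.28, -1.089]
ft_force: [-0.8, -0.9, -1.3]
grip_width: 0.13
```

```bash
python3 - <<'E'
from h import *
np.set_printoptions(precision=3,suppress=True)
for k in range(4):
  s=ctrl.get_state(); print(s['position'],s['ft_force'],go([.503,-.412,.083],down(-81))); 
  if k<3: im,i=snap('top','t5.png')
im,i=snap('scene','s5.png')
cv2.imwrite('pics/c5.png',np.vstack([cv2.resize(vision.get_image('top')[100:330,60:460,::-1],(700,402)),]))
E
```

```text
[ 0.505 -0.396  0.161] [-0.788 -0.923 -1.271] [ 0.4  0.1 -0.  77.8 -4.5 15.4]
[ 0.505 -0.396  0.161] [-0.259  0.15  -1.724] [ 0.3  0.2 -0.1 78.3 -4.6 14.9]
[ 0.505 -0.396  0.161] [ 0.454  0.525 -1.515] [ 0.3  0.2 -0.1 78.4 -4.6 14.7]
[ 0.505 -0.397  0.161] [ 0.734  0.404 -1.439] [ 0.3  0.2 -0.1 78.1 -4.3 14.7]
```

View pics/c5.png

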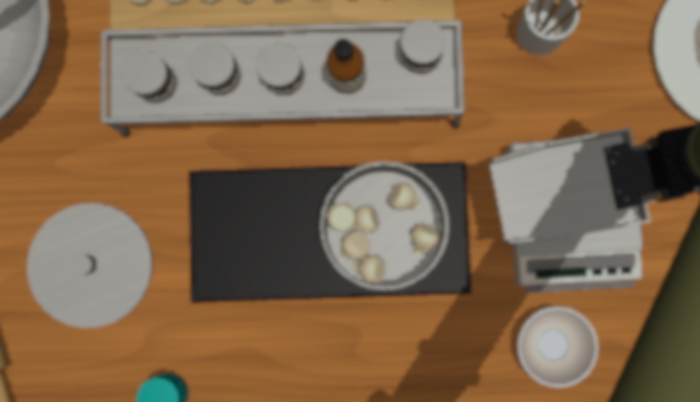

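All six dumplings lie in the tin in one layer. Jar4 has been knocked back to crop (421,45), so I'll re-measure it before grasping. Now I'll set the pan down.

servo_tool(commands=[[[0.3,0.2,0,15,-4.5,15,6],[0.3,0.2,0,35,-4.5,15,6],[0.3,0.2,0,55,-4.5,15,6],[0.3,0.2,0,70,-4.5,15,6],[0.3,0.2,0,74,-4.5,15,6]]])

```text
time: 13.02
position: [0.5008, -0.4106, 0.0827]
tool_rot: [1.095, 1.286, -1.092]
ft_force: [-1.2, -0.8, -1.3]
grip_width: 0.13
```

servo_tool(commands=[[[0,0,0,2,0,0,6],[0,0,0,4,0,0,6],[0,0,0,4,0,0,6],[0,0,0,4,0,0,6]]])

```text
time: 13.52
position: [0.5017, -0.4118, 0.0813]
tool_rot: [1.094, 1.282, -1.092]
ft_force: [-0.6, 0.4, -0.8]
grip_width: 0.129
```

```bash
python3 - <<'E'
from h import *
np.set_printoptions(precision=3,suppress=True)
s=ctrl.get_state(); print(s['position'],s['ft_force'],s['torque'],go([.503,-.412,.083],down(-81)))
E
```

```text
[ 0.502 -0.412  0.081] [-0.6    0.441 -0.819] [-0.065  0.001 -0.022] [-0.  -0.2  0.  -1.7  1.2  0.4]
```

servo_tool(commands=[[[0,0,0,1,0,0,6],[0,0,0,2,0,0,6],[0,0,0,2,0,0,6]]])

```text
time: 13.9
position: [0.5019, -0.4119, 0.0797]
tool_rot: [1.094, 1.281, -1.092]
ft_force: [-0.8, 0.3, 3.2]
grip_width: 0.13
```

servo_tool(commands=[[[0,0,0,0,0,0,20],[0,0,0,0,0,0,36],[0,0,0,0,0,0,36],[0,0,0,-50,0,0,36],[0,0,0,-100,0,0,36]]])

```text
time: 14.52
position: [0.5012, -0.4115, 0.1791]
tool_rot: [1.095, 1.285, -1.093]
ft_force: [0.3, -0.3, -0.6]
grip_width: 0.408
```

servo_tool(commands=[[[0,0,0,-40,0,0,60],[0,0,0,-90,0,0,60],[0,0,0,-140,0,0,60],[0,0,0,-140,0,0,60]]])

```text
time: 15.02
position: [0.5037, -0.4133, 0.3242]
tool_rot: [1.093, 1.273, -1.09]
ft_force: [-0.7, -0.0, -0.7]
grip_width: 0.673
```

```bash
python3 - <<'E'
from h import *
np.set_printoptions(precision=3,suppress=True)
s=ctrl.get_state(); print(s['position'],s['joint_positions'],s['time'])
print(go([.405,.382,.28],down(0)),go([.405,.382,.28],down(-90)))
E
```

```text
[ 0.504 -0.413  0.324] [ 0.822  0.306 -0.233  1.277  0.068  1.561 -0.814] 15.025
[ -81.     0.4   -0.1   41.8   26.6 -801.1] [   9.     0.2   -0.3   41.8   26.6 -801.1]
```

servo_tool(commands=[[[2,0,0,0,2,-60,60],[4,0,0,0,4,-120,60],[6,0,0,0,6,-180,60],[8,0,0,0,8,-240,60],[9,0,0,0,10,-300,60]]])

```text
time: 15.65
position: [0.464, -0.1125, 0.3186]
tool_rot: [1.211, 1.213, -1.211]
ft_force: [1.1, 0.2, 0.9]
grip_width: 0.69
```

servo_tool(commands=[[[0,0,0,0,0,-60,60],[0,0,0,0,0,-120,60],[0,0,0,0,0,-180,60],[0,0,0,0,0,-240,60],[0,0,0,0,0,-300,60]]])

```text
time: 16.27
position: [0.4644, 0.187, 0.3198]
tool_rot: [1.21, 1.212, -1.21]
ft_force: [0.4, -0.3, -0.7]
grip_width: 0.692
```

```bash
python3 - <<'E'
from h import *
np.set_printoptions(precision=3,suppress=True)
s=ctrl.get_state(); print(s['position'],s['joint_positions'],s['time'])
print(go([.405,.382,.2],down(-90)))
im,i=snap('top','t6.png'); a=cv2.resize(im[100:320,60:460,::-1],(800,440)); cv2.imwrite('pics/c6.png',a)
E
```

```text
[0.464 0.187 0.32 ] [ 0.343 -0.003 -0.766  1.629 -0.005  1.516 -1.995] 16.275
[  -0.    -0.1    0.1  120.4  -59.2 -194.7]
```

View pics/c6.png

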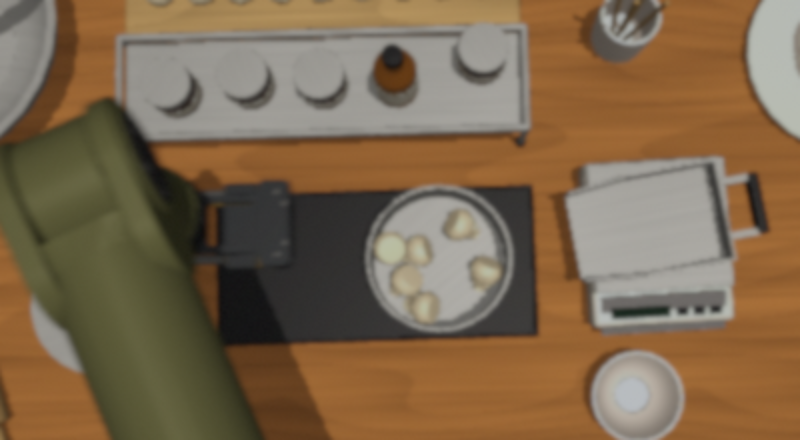

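servo_tool(commands=[[[0,0,0,0,-15,-50,60],[0,0,0,0,-30,-100,60],[0,0,0,20,-45,-150,60],[0,0,0,60,-59,-195,60],[0,0,0,120,-59,-195,60]]])

```text
time: 16.95
position: [0.4032, 0.3858, 0.2008]
tool_rot: [1.209, 1.219, -1.201]
ft_force: [0.7, -1.1, -0.6]
grip_width: 0.691
```

servo_tool(commands=[[[0,0,0,0,0,0,60],[0,0,0,0,0,0,60]]])

```text
time: 17.2
position: [0.4069, 0.3809, 0.2028]
tool_rot: [1.213, 1.212, -1.209]
ft_force: [0.2, -0.1, 0.3]
grip_width: 0.691
```

```bash
python3 - <<'E'
from h import *
np.set_printoptions(precision=3,suppress=True)
s=ctrl.get_state(); print(s['position'],s['joint_positions'],s['time'])
print(go([.405,.382,.017],down(-90)))
im,i=snap('wrist','w6.png'); cv2.imwrite('pics/w6c.png',cv2.resize(im[30:380,80:480,::-1],(640,560)))
print(proj(i,[.405,.382,.046],1))
E
```

```text
[0.407 0.381 0.203] [ 0.032  0.243 -0.948  1.689  0.2    1.312 -2.526] 17.2
[ -0.1  -0.2   0.  185.8  -1.8  -0.4]
(np.float64(276.54928760155497), np.float64(197.16045372838664))
```

View pics/w6c.png

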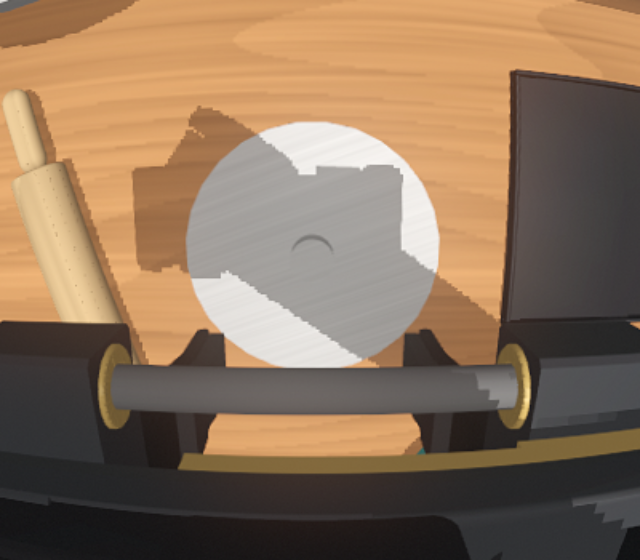

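```bash
python3 - <<'E'
from h import *
np.set_printoptions(precision=4,suppress=True)
i=vision.camera_info('wrist'); f=lambda u,v,z:atz(i,80+u/1.6,30+v/1.6,z,1)
for q in [(186,245),(440,245),(312,122),(312,369)]: print(f(*q,.012))
print('knob top far',f(312,236,.046))
E
```

```text
[0.4148 0.4733 0.012 ]
[0.4145 0.2943 0.012 ]
[0.4985 0.3841 0.012 ]
[0.3215 0.3847 0.012 ]
knob top far [0.4256 0.3841 0.046 ]
```

servo_tool(commands=[[[-10,0,0,40,1,-2,60],[-20,0,0,90,2,-3,60],[-30,0,0,130,2,-3,60],[-30,0,0,150,2,-3,60],[-30,0,0,150,2,-3,60]]])

```text
time: 17.88
position: [0.4084, 0.3842, 0.052]
tool_rot: [0.821, 1.414, -0.818]
ft_force: [0.3, -0.6, 0.4]
grip_width: 0.686
```

```bash
python3 - <<'E'
from h import *
np.set_printoptions(precision=3,suppress=True)
s=ctrl.get_state(); print(s['position'],s['joint_positions'],s['time'])
print(go([.409,.384,.020],down(-60)))
E
```

```text
[0.408 0.384 0.052] [-0.004  0.448 -0.952  1.838  0.411  1.067 -2.165] 17.875
[-0.3 -0.2 -0.  32.   0.4  0.6]
```

servo_tool(commands=[[[0,0,0,15,0,0,60],[0,0,0,32,0.4,0.6,60],[0,0,0,32,0.4,0.6,20],[0,0,0,32,0.4,0.6,20],[0,0,0,32,0.4,0.6,20]]], newtons=30)

```text
time: 18.5
position: [0.4085, 0.3846, 0.02]
tool_rot: [0.818, 1.415, -0.814]
ft_force: [-0.8, -0.2, -0.4]
grip_width: 0.433
```

servo_tool(commands=[[[0,0,0,0,0,0,20],[0,0,0,0,0,0,20],[0,0,0,-20,0,0,20],[0,0,0,-60,0,0,20],[0,0,0,-120,0,0,20]]])

```text
time: 19.12
position: [0.4074, 0.383, 0.1403]
tool_rot: [0.815, 1.417, -0.816]
ft_force: [1.2, -0.4, -1.4]
grip_width: 0.311
```

```bash
python3 - <<'E'
from h import *
np.set_printoptions(precision=3,suppress=True)
s=ctrl.get_state(); print(s['position'],s['ft_force'],s['grip_width']*87,s['time'])
print(go([.447,-.040,.16],down(-60)),go([.447,-.040,.16],down(-90)))
E
```

```text
[0.407 0.383 0.14 ] [ 1.188 -0.414 -1.44 ] 27.048438508772747 19.125
[   0.    -0.2    0.2  -20.6 -177.3  386. ] [  30.    -0.2    0.2  -20.6 -177.3  386. ]
```

servo_tool(commands=[[[0,0,0,-10,-25,50,20],[0,0,0,-20,-50,105,20],[0,0,0,-20,-75,160,20],[0,0,0,-20,-100,215,20],[0,0,0,-20,-125,270,20]]])

```text
time: 19.75
position: [0.4352, 0.0858, 0.1596]
tool_rot: [0.817, 1.413, -0.814]
ft_force: [1.8, -0.2, -1.9]
grip_width: 0.307
```

servo_tool(commands=[[[0,0,0,0,-25,50,20],[0,0,0,0,-45,95,20],[0,0,0,0,-52,116,20],[0,0,0,0,-52,116,20],[0,0,0,0,-52,116,20]]])

```text
time: 20.38
position: [0.4481, -0.0369, 0.1583]
tool_rot: [0.816, 1.417, -0.812]
ft_force: [-0.5, 0.1, -1.7]
grip_width: 0.308
```

```bash
python3 - <<'E'
from h import *
np.set_printoptions(precision=3,suppress=True)
s=ctrl.get_state(); print(s['position'],s['ft_force'],s['grip_width']*87,s['time'])
print(go([.447,-.040,.106],down(-60)))
im,i=snap('wrist','w7.png'); im2,_=snap('scene','s7.png')
cv2.imwrite('pics/c7.png',np.hstack([cv2.resize(im[:,60:500,::-1],(440,420)),cv2.resize(im2[120:320,180:360,::-1],(360,420))]))
E
```

```text
[ 0.448 -0.037  0.158] [-0.48   0.142 -1.734] 26.784676265852514 20.375
[ 0.1 -0.2 -0.  52.3 -2.6  2.3]
```

View pics/c7.png

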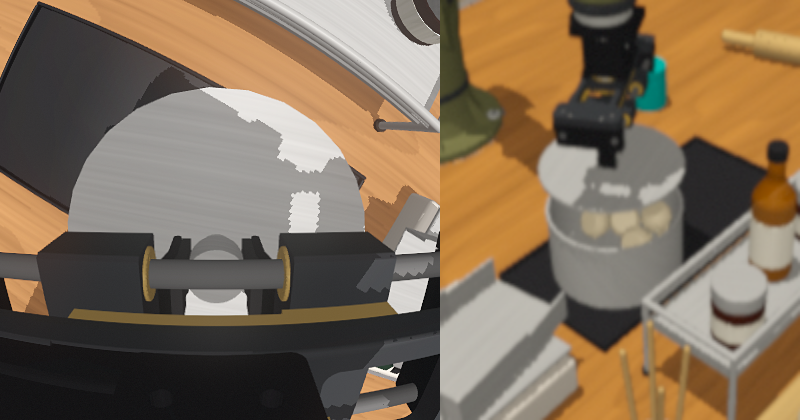

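servo_tool(commands=[[[0,0,0,20,-1.5,1.5,20],[0,0,0,35,-1.5,1.5,20],[0,0,0,42,-1.5,1.5,20],[0,0,0,46,-1.5,1.5,20],[0,0,0,46,-1.5,1.5,20]]])

```text
time: 21.1
position: [0.4475, -0.0408, 0.1121]
tool_rot: [0.818, 1.416, -0.814]
ft_force: [0.1, 0.6, -2.2]
grip_width: 0.311
```

servo_tool(commands=[[[0,0,0,2,0,0,20],[0,0,0,4,0,0,20],[0,0,0,6,0,0,20],[0,0,0,6,0,0,20]]])

```text
time: 21.6
position: [0.4475, -0.041, 0.106]
tool_rot: [0.818, 1.415, -0.815]
ft_force: [0.4, -0.3, -0.7]
grip_width: 0.304
```

servo_tool(commands=[[[0,0,0,2,0,0,20],[0,0,0,2,0,0,20],[0,0,0,1,0,0,45],[0,0,0,0,0,0,60],[0,0,0,0,0,0,60]]])

```text
time: 22.22
position: [0.4475, -0.041, 0.106]
tool_rot: [0.818, 1.415, -0.814]
ft_force: [-0.2, 0.2, -0.3]
grip_width: 0.563
```

servo_tool(commands=[[[-10,0,0,-40,0,0,70],[-20,0,0,-90,0,0,70],[-30,0,0,-140,0,0,70],[-40,0,0,-170,0,0,70],[-50,0,0,-170,0,0,70]]])

```text
time: 22.85
position: [0.4493, -0.0417, 0.2787]
tool_rot: [0.134, 1.564, -0.131]
ft_force: [-0.3, -0.3, 0.2]
grip_width: 0.803
```

```bash
python3 - <<'E'
from h import *
np.set_printoptions(precision=3,suppress=True)
s=ctrl.get_state(); print(s['position'],s['joint_positions'],s['time'])
im,i=snap('top','t8.png'); im2,_=snap('scene','s8.png')
a=cv2.resize(im[105:290,100:340,::-1],(480,370)); b=cv2.resize(im2[140:300,210:350,::-1],(320,370)); cv2.imwrite('pics/c8.png',np.hstack([a,b]))
print(go([.66,.263,.28],down(0)))
E
```

```text
[ 0.449 -0.042  0.279] [ 0.793 -0.135 -0.68   1.806 -0.087  1.438 -0.04 ] 22.85
[-10.   -0.1  -0.2  -3.  336.7 156. ]
```

View pics/c8.png

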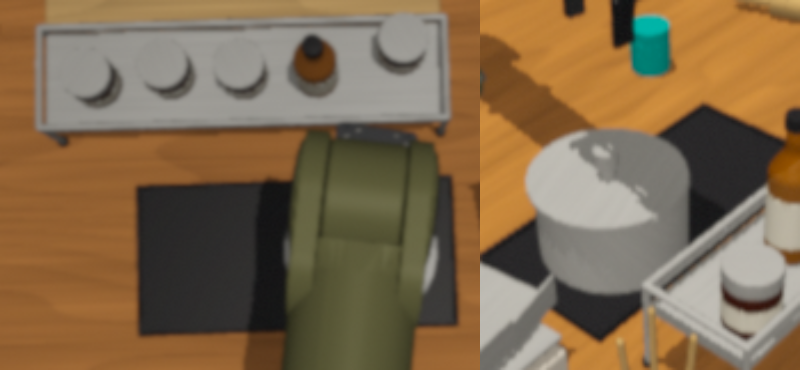

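```bash
cat > jars.py <<'E'
from h import *
np.set_printoptions(precision=4,suppress=True)
def jars(fn,i,z=.15,roi=(100,190,110,340)):
    g=cv2.imread(fn,0); r0,r1,c0,c1=roi; K=4
    g=cv2.GaussianBlur(cv2.resize(g[r0:r1,c0:c1],None,fx=K,fy=K,interpolation=cv2.INTER_CUBIC),(5,5),0)
    f=210/np.tan(np.radians(i['fov_y'])/2); rr=.029*f/(1.346-z)*K
    c=cv2.HoughCircles(g,cv2.HOUGH_GRADIENT,1,80,param1=60,param2=12,minRadius=int(rr-5),maxRadius=int(rr+5))
    return [] if c is None else [(np.round([x/K+c0,y/K+r0],1),atz(i,(x+.5)/K-.5+c0,(y+.5)/K-.5+r0,z)[:2],r/rr) for x,y,r in c[0][:12]]
if __name__=='__main__':
    i=vision.camera_info('top')
    for fn in ('pics/t0.png','pics/t8.png'):
        print(fn); [print(*q) for q in jars(fn,i)]
E
python3 jars.py
```

```text
pics/t0.png
[295.6 133.9] [ 0.6597 -0.0812] 0.9668124094321672
[148.4 146.1] [0.6406 0.2548] 1.0015482445710475
[219.4 137.1] [0.657  0.0926] 0.9417254746433027
[185.6 142.9] [0.6458 0.1697] 0.899270622284998
[256.6 141.1] [0.6454 0.0079] 1.0227756339428469
pics/t8.png
[301.4 123.9] [ 0.6826 -0.0949] 0.9455850200603678
[185.6 142.9] [0.6458 0.1697] 0.899270622284998
[219.4 137.4] [0.6564 0.0926] 0.9320766479079928
[149.1 147.1] [0.6382 0.2531] 0.9147088039532586
[257.6 141.1] [0.6454 0.0057] 0.9590933922127428
```

servo_tool(commands=[[[-3,0,0,-10,55,20,76],[-6,0,0,-10,110,45,76],[-10,0,0,-10,165,75,76],[-10,0,0,-10,220,100,76],[-10,0,0,-10,275,125,76]]])

```text
time: 23.58
position: [0.6199, 0.2083, 0.2853]
tool_rot: [0.007, 1.574, -0.002]
ft_force: [0.8, -0.3, 1.3]
grip_width: 0.87
```

servo_tool(commands=[[[0,0,0,10,60,20,76],[0,0,0,20,60,20,76],[0,0,0,20,60,20,76]]])

```text
time: 23.95
position: [0.6379, 0.2673, 0.2645]
tool_rot: [0.002, 1.576, 0.0]
ft_force: [-0.7, -0.2, 0.2]
grip_width: 0.873
```

```bash
python3 - <<'E'
from h import *
np.set_printoptions(precision=3,suppress=True)
s=ctrl.get_state(); print(s['position'],s['joint_positions'],s['time'],s['grip_width']*87)
im,i=snap('wrist','w9.png'); cv2.imwrite('pics/w9c.png',cv2.resize(im[:,:,::-1],(784,588)))
for p in [(.652,.262,.15),(.66,.179,.15)]: print(proj(i,p,1))
print(go([.652,.262,.118],down(0)))
E
```

```text
[0.638 0.267 0.265] [ 0.146  0.543 -0.898  1.238  0.411  1.549 -0.688] 23.95 75.98325138270849
(np.float64(291.8693238678225), np.float64(211.96478019981498))
(np.float64(298.8615929408189), np.float64(294.68863719098607))
[ -0.2  -0.2  -0.1 147.8  -4.2  13.7]
```

View pics/w9c.png

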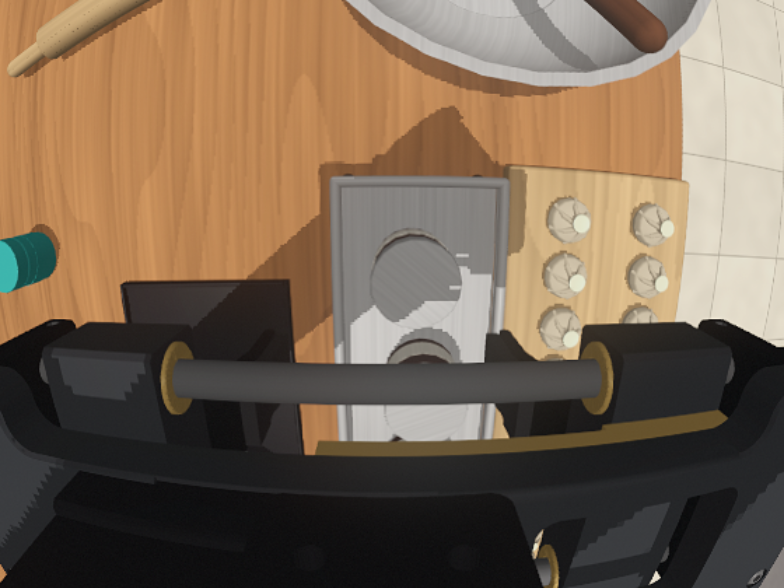

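```bash
python3 - <<'E'
from h import *
np.set_printoptions(precision=4,suppress=True)
i=vision.camera_info('wrist')
for q in [(371,281),(461,281),(416,234),(416,327),(331,181),(508,181),(333,440)]: print(atz(i,q[0]/1.4,q[1]/1.4,.15 if q[1]>181 and q[1]<400 else .11,1))
print(go([.657,.268,.118],down(0)))
E
```

```text
[0.6294 0.2706 0.15  ]
[0.6862 0.2705 0.15  ]
[0.6574 0.3002 0.15  ]
[0.658  0.2401 0.15  ]
[0.6005 0.3332 0.11  ]
[0.7252 0.3342 0.11  ]
[0.5944 0.1277 0.11  ]
[ -0.2  -0.2  -0.1 147.8   1.9  18.7]
```

The wrist view shows jar 1's lid centred at (416,281). That puts it at about (0.658, 0.270), against (0.649, 0.263) from the top camera. I'll take a point nearer the wrist reading.

servo_tool(commands=[[[0,0,0,40,1,18,84],[0,0,0,90,1,18,84],[0,0,0,125,1,18,84],[0,0,0,146,1,18,84],[0,0,0,147,1,18,84]]])

```text
time: 24.62
position: [0.6565, 0.2669, 0.1192]
tool_rot: [0.004, 1.573, -0.001]
ft_force: [0.4, 0.2, 1.0]
grip_width: 0.966
```

servo_tool(commands=[[[0,0,0,0,0,0,64],[0,0,0,0,0,0,50],[0,0,0,0,0,0,50],[0,0,0,0,0,0,50],[0,0,0,0,0,0,50]]], newtons=30)

```text
time: 25.25
position: [0.6566, 0.2694, 0.1206]
tool_rot: [0.003, 1.572, 0.003]
ft_force: [-1.6, -1.0, 4.7]
grip_width: 0.659
```

servo_tool(commands=[[[0,0,0,-10,0,0,50],[0,0,0,-40,0,0,50],[0,0,0,-80,0,0,50],[0,0,0,-100,0,0,50],[0,0,0,-100,0,0,50]]])

```text
time: 25.88
position: [0.6571, 0.2693, 0.2211]
tool_rot: [0.003, 1.57, 0.003]
ft_force: [0.4, 0.0, -1.3]
grip_width: 0.656
```

```bash
python3 - <<'E'
from h import *
np.set_printoptions(precision=3,suppress=True)
s=ctrl.get_state(); print(s['position'],s['ft_force'],s['joint_positions'],s['time'],s['grip_width']*87)
print(go([.398,.192,.218],down(0)))
E
```

```text
[0.657 0.269 0.221] [ 0.434  0.016 -1.314] [ 0.134  0.593 -0.878  1.258  0.443  1.483 -0.691] 25.875 57.028549619077324
[  -0.     0.    -0.2    2.6  -77.4 -259.1]
```

servo_tool(commands=[[[0,0,0,0,-15,-50,50],[0,0,0,0,-30,-100,50],[0,0,0,0,-45,-155,50],[0,0,0,0,-60,-210,50],[0,0,0,30,-74,-257,50]]])

```text
time: 26.5
position: [0.398, 0.1948, 0.1888]
tool_rot: [0.003, 1.572, 0.002]
ft_force: [-1.2, 1.1, -0.6]
grip_width: 0.661
```

```bash
python3 - <<'E'
from h import *
np.set_printoptions(precision=3,suppress=True)
s=ctrl.get_state(); print(s['position'],s['ft_force'],s['joint_positions'],s['time'],s['grip_width']*87)
print(go([.400,.195,.048],down(0)))
E
```

```text
[0.398 0.195 0.189] [-1.168  1.1   -0.603] [ 0.623 -0.135 -1.041  1.952 -0.126  1.26  -0.375] 26.5 57.5344551677259
[ -0.   -0.1  -0.2 140.8  -0.3   2.2]
```

servo_tool(commands=[[[0,0,0,40,0,2,50],[0,0,0,80,0,2,50],[0,0,0,115,0,2,50],[0,0,0,135,0,2,50],[0,0,0,141,0,2,50]]])

```text
time: 27.12
position: [0.399, 0.1945, 0.0466]
tool_rot: [0.002, 1.577, 0.002]
ft_force: [-0.3, 0.1, -1.8]
grip_width: 0.665
```

servo_tool(commands=[[[0,0,0,2,0,0,50],[0,0,0,3,0,0,50],[0,0,0,4,0,0,50],[0,0,0,4,0,0,50]]])

```text
time: 27.62
position: [0.4016, 0.1954, 0.0453]
tool_rot: [0.003, 1.572, 0.002]
ft_force: [-0.9, 0.2, -1.9]
grip_width: 0.656
```

servo_tool(commands=[[[0,0,0,1.5,0,0,50],[0,0,0,3,0,0,50],[0,0,0,3,0,0,50]]])

```text
time: 28.0
position: [0.4017, 0.1954, 0.0444]
tool_rot: [0.001, 1.573, -0.0]
ft_force: [-8.2, -4.5, 27.1]
grip_width: 0.663
```

servo_tool(commands=[[[0,0,0,0,0,0,58],[0,0,0,0,0,0,70],[0,0,0,0,0,0,74],[0,0,0,-40,0,0,74],[0,0,0,-90,0,0,74]]])

```text
time: 28.62
position: [0.4003, 0.195, 0.132]
tool_rot: [0.003, 1.576, 0.004]
ft_force: [1.6, -0.8, 0.7]
grip_width: 0.843
```

```bash
python3 - <<'E'
from h import *
np.set_printoptions(precision=3,suppress=True)
s=ctrl.get_state(); print(s['position'],s['joint_positions'],s['time'],s['grip_width']*87)
im,i=snap('top','t10.png')
print(go([.66,.182,.28],down(0)))
E
cat > tm.py <<'E'
from jars import *
# template matching of jar patch (from t0 / t8) against a new top picture
import sys
def track(fn,ref='pics/t8.png',pts=((145,143.5),(183,138.7),(220,138.2),(301,125))):
    a=cv2.imread(ref,0); b=cv2.imread(fn,0); K=4
    A=cv2.resize(a,None,fx=K,fy=K,interpolation=cv2.INTER_CUBIC); B=cv2.resize(b,None,fx=K,fy=K,interpolation=cv2.INTER_CUBIC)
    for n,(u,v) in enumerate(pts):
        x,y=int(u*K),int(v*K); h=60; w=140
        T=A[y-h:y+h,x-h:x+h]; S=B[y-w:y+w,x-w:x+w]; r=cv2.matchTemplate(S,T,cv2.TM_CCOEFF_NORMED); _,m,_,l=cv2.minMaxLoc(r)
        print(n+1,'shift px',(l[0]-(w-h))/K,(l[1]-(w-h))/K,'score',round(m,2))
track(sys.argv[1])
E
python3 tm.py pics/t10.png
```

```text
[0.4   0.195 0.132] [ 0.679 -0.024 -1.153  2.017 -0.031  1.137 -0.461] 28.625 73.33445467339476
[   0.1    0.4   -0.3 -140.1  -15.4  256.6]
1 shift px 10.5 18.0 score 0.47
2 shift px 0.0 0.0 score 1.0
3 shift px 0.0 0.0 score 1.0
4 shift px 0.0 0.0 score 1.0
```

Jar 1 is down. Next is jar 2.

servo_tool(commands=[[[0,0,0,-60,0,0,84],[0,0,0,-110,0,30,84],[0,0,0,-120,-5,85,84],[0,0,0,-120,-8,140,84],[0,0,0,-120,-11,200,84]]])

```text
time: 29.3
position: [0.6044, 0.1824, 0.2504]
tool_rot: [0.005, 1.573, 0.0]
ft_force: [0.2, -0.1, 3.1]
grip_width: 0.968
```

servo_tool(commands=[[[0,0,0,0,-2,40,84],[0,0,0,20,-2,60,84],[0,0,0,40,-2,61,84],[0,0,0,40,-2,61,84]]])

```text
time: 29.8
position: [0.6608, 0.1814, 0.2089]
tool_rot: [0.001, 1.577, 0.002]
ft_force: [-0.5, 0.2, 0.2]
grip_width: 0.966
```

```bash
python3 - <<'E'
from h import *
np.set_printoptions(precision=3,suppress=True)
s=ctrl.get_state(); print(s['position'],s['joint_positions'],s['time'],s['grip_width']*87)
print(go([.662,.183,.119],down(0)))
E
```

```text
[0.661 0.181 0.209] [ 0.375  0.616 -1.045  1.338  0.521  1.48  -0.632] 29.8 84.01902930324503
[ 0.  -0.3 -0.1 89.9  1.4  1.7]
```

servo_tool(commands=[[[0,0,0,40,1,1,84],[0,0,0,75,1,1,84],[0,0,0,90,1,1,84],[0,0,0,90,1,1,84],[0,0,0,90,1,1,64]]])

```text
time: 30.42
position: [0.6641, 0.1836, 0.1235]
tool_rot: [0.003, 1.57, 0.003]
ft_force: [0.4, 0.0, 0.1]
grip_width: 0.914
```

servo_tool(commands=[[[0,0,0,0,0,0,50],[0,0,0,0,0,0,50],[0,0,0,0,0,0,50],[0,0,0,0,0,0,50]]])

```text
time: 30.92
position: [0.6638, 0.1832, 0.1221]
tool_rot: [0.003, 1.571, 0.002]
ft_force: [-0.3, 0.1, 2.7]
grip_width: 0.658
```

servo_tool(commands=[[[0,0,0,-10,0,0,50],[0,0,0,-40,0,0,50],[0,0,0,-80,0,0,50],[0,0,0,-100,0,0,50],[0,0,0,-100,0,0,50]]])

```text
time: 31.55
position: [0.664, 0.1833, 0.2227]
tool_rot: [0.003, 1.57, 0.003]
ft_force: [0.5, 0.1, -2.0]
grip_width: 0.662
```

```bash
python3 - <<'E'
from h import *
np.set_printoptions(precision=3,suppress=True)
s=ctrl.get_state(); print(s['position'],s['ft_force'],s['time'],s['grip_width']*87)
print(go([.410,.128,.19],down(0)))
E
```

```text
[0.664 0.183 0.223] [ 0.516  0.12  -2.006] 31.55 57.57327834844194
[  -0.     0.    -0.2   32.4  -55.4 -254. ]
```

servo_tool(commands=[[[0,0,0,0,-10,-50,50],[0,0,0,0,-20,-100,50],[0,0,0,0,-32,-155,50],[0,0,0,0,-45,-210,50],[0,0,0,30,-55,-252,50]]])

```text
time: 32.17
position: [0.4258, 0.1319, 0.2022]
tool_rot: [-0.002, 1.582, 0.005]
ft_force: [-1.5, -0.9, -2.2]
grip_width: 0.657
```

servo_tool(commands=[[[0,0,0,30,0,-2,50],[0,0,0,70,0,-2,50],[0,0,0,110,0,-2,50],[0,0,0,136,0,-2,50],[0,0,0,140,0,-2,50]]])

```text
time: 32.8
position: [0.4205, 0.1323, 0.0612]
tool_rot: [-0.004, 1.587, 0.007]
ft_force: [0.2, 1.0, -1.6]
grip_width: 0.662
```

```bash
python3 - <<'E'
from h import *
np.set_printoptions(precision=3,suppress=True)
s=ctrl.get_state(); print(s['position'],s['ft_force'],s['joint_positions'],s['time'],s['grip_width']*87)
print(go([.410,.128,.046],down(0)))
E
```

```text
[0.42  0.132 0.061] [ 0.176  1.031 -1.627] [ 0.871  0.222 -1.3    2.088  0.242  1.022 -0.546] 32.8 57.57710564832197
[  0.4  -1.   -0.1  15.4  -4.2 -10.3]
```

servo_tool(commands=[[[0,-1,0,6,0,6,50],[0,-1,0,11,0,6,50],[0,-1,0,13,0,6,50],[0,-1,0,13,0,6,50]]])

```text
time: 33.3
position: [0.4297, 0.1324, 0.0511]
tool_rot: [-0.005, 1.563, 0.004]
ft_force: [-0.6, -0.3, -1.7]
grip_width: 0.66
```

```bash
python3 - <<'E'
from h import *
np.set_printoptions(precision=3,suppress=True)
s=ctrl.get_state(); print(s['position'],s['ft_force'],s['joint_positions'],s['time'],s['grip_width']*87)
print(go([.420,.132,.046],down(0)))
E
```

```text
[0.43  0.132 0.051] [-0.558 -0.287 -1.707] [ 0.836  0.244 -1.272  2.096  0.285  0.984 -0.581] 33.3 57.46120173752022
[ 0.3  0.5  0.   5.  -0.4 -9.7]
```

servo_tool(commands=[[[0,0.5,0,0,0,-4,50],[0,0.5,0,2,0,-8,50],[0,0.5,0,4,0,-8,50],[0,0.5,0,5.5,0,-8,50],[0,0.5,0,5.5,0,-8,50]]])

```text
time: 33.92
position: [0.4213, 0.1322, 0.046]
tool_rot: [-0.006, 1.574, 0.003]
ft_force: [-4.5, -2.3, 11.8]
grip_width: 0.659
```

```bash
python3 - <<'E'
from h import *
np.set_printoptions(precision=3,suppress=True)
s=ctrl.get_state(); print(s['position'],s['ft_force'],s['joint_positions'],s['time'],s['grip_width']*87)
print(go([.420,.132,.046],down(0)))
E
```

```text
[0.421 0.132 0.046] [-4.477 -2.277 11.812] [ 0.835  0.242 -1.272  2.109  0.279  0.982 -0.581] 33.925 57.299356853143465
[ 0.3 -0.2  0.1  0.  -0.2 -1.3]
```

servo_tool(commands=[[[0,0,0,0,0,0,62],[0,0,0,0,0,0,74],[0,0,0,0,0,0,74],[0,0,0,-50,0,0,74],[0,0,0,-110,0,0,74]]])

```text
time: 34.55
position: [0.4204, 0.131, 0.147]
tool_rot: [-0.002, 1.578, 0.006]
ft_force: [0.1, -3.5, 1.9]
grip_width: 0.846
```

servo_tool(commands=[[[0,0,0,-60,0,10,84],[0,0,0,-100,-5,60,84],[0,0,0,-110,-15,120,84],[0,0,0,-110,-25,180,84],[0,0,0,-100,-35,235,84]]])

```text
time: 35.17
position: [0.6373, 0.099, 0.2477]
tool_rot: [-0.003, 1.574, -0.001]
ft_force: [-0.1, -0.7, 2.3]
grip_width: 0.962
```

servo_tool(commands=[[[0,0,0,20,0,5,84],[0,0,0,45,0,5,84],[0,0,0,45,0,5,84]]])

```text
time: 35.55
position: [0.6374, 0.0995, 0.201]
tool_rot: [-0.005, 1.579, 0.0]
ft_force: [-0.3, 0.4, 0.6]
grip_width: 0.965
```

```bash
python3 - <<'E'
from h import *
np.set_printoptions(precision=3,suppress=True)
s=ctrl.get_state(); print(s['position'],s['joint_positions'],s['time'],s['grip_width']*87)
snap('top','t11.png'); snap('wrist','w11.png')
print(go([.664,.096,.121],down(0)))
E
python3 tm.py pics/t11.png
```

```text
[0.637 0.099 0.201] [ 0.594  0.572 -1.134  1.457  0.517  1.447 -0.542] 35.55 83.97211182802886
[ 0.2 -0.2  0.2 82.8 -3.6 25.4]
1 shift px 10.25 18.0 score 0.47
2 shift px 0.0 20.0 score 0.43
3 shift px 20.0 -14.5 score 0.39
4 shift px 0.0 0.0 score 1.0
```

servo_tool(commands=[[[0,0,0,0,-3,25,84],[0,0,0,40,-3,25,84],[0,0,0,70,-3,25,84],[0,0,0,82,-3,25,84],[0,0,0,82,-3,25,84]]])

```text
time: 36.28
position: [0.6641, 0.0964, 0.1219]
tool_rot: [-0.004, 1.574, -0.0]
ft_force: [-0.2, -0.0, 0.9]
grip_width: 0.965
```

servo_tool(commands=[[[0,0,0,0,0,0,64],[0,0,0,0,0,0,50],[0,0,0,0,0,0,50],[0,0,0,0,0,0,50],[0,0,0,0,0,0,50]]])

```text
time: 36.9
position: [0.6639, 0.0967, 0.1217]
tool_rot: [-0.004, 1.575, -0.0]
ft_force: [-2.7, 0.6, 5.0]
grip_width: 0.659
```

servo_tool(commands=[[[0,0,0,-10,0,0,50],[0,0,0,-40,0,0,50],[0,0,0,-80,0,0,50],[0,0,0,-100,0,0,50],[0,0,0,-100,0,0,50]]])

```text
time: 37.52
position: [0.6651, 0.0972, 0.2224]
tool_rot: [-0.004, 1.572, 0.0]
ft_force: [-0.2, -0.2, -1.3]
grip_width: 0.663
```

```bash
python3 - <<'E'
from h import *
np.set_printoptions(precision=3,suppress=True)
s=ctrl.get_state(); print(s['position'],s['ft_force'],s['joint_positions'],s['time'],s['grip_width']*87)
print(go([.504,.197,.2],down(0)))
E
```

```text
[0.665 0.097 0.222] [-0.248 -0.17  -1.252] [ 0.547  0.605 -1.114  1.36   0.539  1.499 -0.526] 37.525 57.68548210830019
[   0.1   -0.1    0.1   22.3  100.2 -160.9]
```

servo_tool(commands=[[[0,0,0,0,25,-45,50],[0,0,0,0,50,-90,50],[0,0,0,0,75,-130,50],[0,0,0,20,100,-161,50],[0,0,0,60,100,-161,50]]])

```text
time: 38.15
position: [0.5006, 0.1987, 0.1609]
tool_rot: [-0.008, 1.573, 0.003]
ft_force: [0.3, -0.2, -1.1]
grip_width: 0.66
```

servo_tool(commands=[[[0,0,0,40,0,0,50],[0,0,0,80,0,0,50],[0,0,0,105,0,0,50],[0,0,0,112,0,0,50],[0,0,0,112,0,0,50]]])

```text
time: 38.78
position: [0.502, 0.1959, 0.049]
tool_rot: [-0.004, 1.576, 0.0]
ft_force: [0.4, 1.0, -1.2]
grip_width: 0.66
```

```bash
python3 - <<'E'
from h import *
np.set_printoptions(precision=3,suppress=True)
s=ctrl.get_state(); print(s['position'],s['ft_force'],s['joint_positions'],s['time'],s['grip_width']*87)
print(go([.504,.197,.0457],down(0)))
E
```

```text
[0.502 0.196 0.049] [ 0.389  0.972 -1.227] [ 0.524  0.501 -1.136  1.884  0.511  1.095 -0.811] 38.775 57.39136333381625
[ 0.2 -0.3  0.1  3.3  1.1  2. ]
```

servo_tool(commands=[[[0,0,0,1.5,1,2,50],[0,0,0,3,1,2,50],[0,0,0,4,1,2,50],[0,0,0,4,1,2,50]]])

```text
time: 39.28
position: [0.5047, 0.1969, 0.0457]
tool_rot: [-0.004, 1.574, -0.0]
ft_force: [0.9, -0.2, -1.3]
grip_width: 0.66
```

servo_tool(commands=[[[0,0,0,0,0,0,60],[0,0,0,0,0,0,70],[0,0,0,0,0,0,74],[0,0,0,-50,0,0,74],[0,0,0,-110,0,0,74]]])

```text
time: 39.9
position: [0.504, 0.1968, 0.1559]
tool_rot: [-0.004, 1.577, 0.0]
ft_force: [1.4, 0.3, 0.1]
grip_width: 0.842
```

```bash
python3 - <<'E'
from h import *
np.set_printoptions(precision=3,suppress=True)
s=ctrl.get_state(); print(s['position'],s['joint_positions'],s['time'],s['grip_width']*87)
print(go([.688,-.090,.29],down(0)))
snap('top','t12.png')
E
python3 tm.py pics/t12.png
```

```text
[0.504 0.197 0.156] [ 0.629  0.384 -1.25   1.773  0.38   1.271 -0.715] 39.9 73.29592910098881
[   0.2   -0.4    0.2 -134.5 -287.7  182.3]
1 shift px 8.5 8.75 score 0.46
2 shift px 20.0 20.0 score 0.52
3 shift px 8.25 20.0 score 0.64
4 shift px 0.0 0.0 score 1.0
```

servo_tool(commands=[[[0,0,0,-60,0,0,84],[0,0,0,-110,-30,0,84],[0,0,0,-135,-80,0,84],[0,0,0,-140,-140,0,84],[0,0,0,-140,-200,0,84]]])

```text
time: 40.58
position: [0.5061, -0.0039, 0.2968]
tool_rot: [-0.006, 1.573, -0.001]
ft_force: [0.1, -0.3, -0.3]
grip_width: 0.962
```

servo_tool(commands=[[[0,0,0,0,-50,20,84],[0,0,0,0,-85,60,84],[0,0,0,0,-88,120,84],[0,0,0,0,-88,170,84],[0,0,0,0,-88,180,84]]])

```text
time: 41.2
position: [0.688, -0.0889, 0.2929]
tool_rot: [-0.002, 1.577, 0.004]
ft_force: [-0.7, 1.0, -0.0]
grip_width: 0.966
```

```bash
python3 - <<'E'
from h import *
np.set_printoptions(precision=3,suppress=True)
s=ctrl.get_state(); print(s['position'],s['joint_positions'],s['time'],s['grip_width']*87)
print(go([.688,-.090,.122],down(0)))
im,i=snap('wrist','w13.png'); print(proj(i,[.688,-.09,.15],1),proj(i,[.688+.029,-.09,.15],1),proj(i,[.652,.005,.245],1))
g=cv2.resize(im[100:420,100:500,::-1],(800,640)); cv2.imwrite('pics/w13c.png',g)
E
```

```text
[ 0.688 -0.089  0.293] [ 0.735  0.61  -1.08   1.176  0.529  1.643 -0.216] 41.2 84.03879621691087
[  0.2  -0.4  -0.  170.9  -1.3   1.1]
(np.float64(276.3410284968704), np.float64(200.21628685330768)) (np.float64(306.3669155110009), np.float64(200.38966402041018)) (np.float64(220.02462124343782), np.float64(89.3530726427667))
```

```bash
python3 - <<'E'
from h import *
np.set_printoptions(precision=4,suppress=True)
i=vision.camera_info('wrist')
g=cv2.imread('pics/w13.png',0)[120:240,200:360]; K=3
g=cv2.GaussianBlur(cv2.resize(g,None,fx=K,fy=K,interpolation=cv2.INTER_CUBIC),(5,5),0)
c=cv2.HoughCircles(g,cv2.HOUGH_GRADIENT,1,20,param1=80,param2=12,minRadius=80,maxRadius=100)
for x,y,r in c[0][:5]: u,v=x/K+200,y/K+120; print(u,v,r/K,atz(i,u,v,.15,1))
E
```

```text
276.16666 203.5 29.833334 [ 0.6877 -0.0934  0.15  ]
282.5 199.83334 30.933334 [ 0.6938 -0.0898  0.15  ]
326.5 164.83333 28.666666 [ 0.7355 -0.0553  0.15  ]
```

servo_tool(commands=[[[0,0,0,50,-2,1,84],[0,0,0,100,-2,1,84],[0,0,0,145,-2,1,84],[0,0,0,168,-2,1,84],[0,0,0,170,-2,1,84]]])

```text
time: 41.88
position: [0.6854, -0.093, 0.1252]
tool_rot: [-0.004, 1.576, -0.001]
ft_force: [0.7, -0.9, 0.4]
grip_width: 0.963
```

servo_tool(commands=[[[0,0,0,0,0,0,64],[0,0,0,0,0,0,50],[0,0,0,0,0,0,50],[0,0,0,0,0,0,50],[0,0,0,0,0,0,50]]])

```text
time: 42.5
position: [0.687, -0.0923, 0.1265]
tool_rot: [-0.004, 1.573, -0.0]
ft_force: [-0.8, -0.4, 4.6]
grip_width: 0.661
```

servo_tool(commands=[[[0,0,0,-10,0,0,50],[0,0,0,-50,0,0,50],[0,0,0,-100,0,0,50],[0,0,0,-150,0,0,50],[0,0,0,-170,0,0,50]]])

```text
time: 43.12
position: [0.6879, -0.0913, 0.2986]
tool_rot: [-0.004, 1.571, 0.0]
ft_force: [0.7, 0.2, -2.1]
grip_width: 0.66
```

```bash
python3 - <<'E'
from h import *
np.set_printoptions(precision=3,suppress=True)
s=ctrl.get_state(); print(s['position'],s['ft_force'],s['joint_positions'],s['time'],s['grip_width']*87)
print(go([.504,.103,.25],down(0)))
E
```

```text
[ 0.688 -0.091  0.299] [ 0.683  0.239 -2.069] [ 0.739  0.603 -1.082  1.172  0.529  1.645 -0.212] 43.125 57.396116310362395
[   0.2   -0.     0.1   48.2  195.  -183.4]
```

servo_tool(commands=[[[0,0,0,0,0,-45,50],[0,0,0,0,0,-100,50],[0,0,0,0,10,-155,50],[0,0,0,0,60,-180,50],[0,0,0,0,115,-183,50]]])

```text
time: 43.75
position: [0.5018, 0.0208, 0.2943]
tool_rot: [-0.002, 1.577, -0.009]
ft_force: [1.6, -0.4, -2.7]
grip_width: 0.66
```

servo_tool(commands=[[[0,0,0,10,55,0,50],[0,0,0,30,80,0,50],[0,0,0,80,80,0,50],[0,0,0,130,80,0,50],[0,0,0,170,80,0,50]]])

```text
time: 44.38
position: [0.5012, 0.1015, 0.1225]
tool_rot: [-0.005, 1.578, -0.0]
ft_force: [-0.8, -0.4, -1.1]
grip_width: 0.66
```

```bash
python3 - <<'E'
from h import *
np.set_printoptions(precision=3,suppress=True)
s=ctrl.get_state(); print(s['position'],s['ft_force'],s['joint_positions'],s['time'],s['grip_width']*87)
print(go([.504,.103,.0525],down(0)))
E
```

```text
[0.501 0.102 0.122] [-0.845 -0.387 -1.145] [ 0.831  0.321 -1.23   1.879  0.328  1.18  -0.51 ] 44.375 57.41134979905647
[ 0.2 -0.4  0.2 69.9  1.7  3.3]
```

servo_tool(commands=[[[0,0,0,30,2,3,50],[0,0,0,55,2,3,50],[0,0,0,66,2,3,50],[0,0,0,70,2,3,50],[0,0,0,70,2,3,50]]])

```text
time: 45.0
position: [0.5061, 0.104, 0.0561]
tool_rot: [-0.004, 1.574, -0.0]
ft_force: [0.3, 0.0, -2.4]
grip_width: 0.659
```

servo_tool(commands=[[[0,0,0,1,0,0,50],[0,0,0,2,0,0,50],[0,0,0,2,0,0,50]]])

```text
time: 45.38
position: [0.5059, 0.1038, 0.0539]
tool_rot: [-0.004, 1.574, -0.0]
ft_force: [0.7, 0.1, -1.8]
grip_width: 0.661
```

servo_tool(commands=[[[0,0,0,1.5,0,-1,50],[0,0,0,3,0,-1,50],[0,0,0,3,0,-1,50]]])

```text
time: 45.75
position: [0.5046, 0.104, 0.0506]
tool_rot: [-0.004, 1.575, -0.0]
ft_force: [-0.5, -0.3, -2.1]
grip_width: 0.66
```

servo_tool(commands=[[[0,0,0,0,0,0,60],[0,0,0,0,0,0,66],[0,0,0,0,0,0,68],[0,0,0,-50,0,0,68],[0,0,0,-110,0,0,68]]])

```text
time: 46.38
position: [0.5043, 0.1041, 0.1613]
tool_rot: [-0.004, 1.577, 0.001]
ft_force: [1.0, -0.1, 1.0]
grip_width: 0.778
```

servo_tool(commands=[[[0,0,0,-60,0,0,68],[0,0,0,-120,20,0,68],[0,0,0,-150,80,0,68],[0,0,0,-150,140,0,68],[0,0,0,-150,200,0,68]]])

```text
time: 47.0
position: [0.5061, 0.3058, 0.3108]
tool_rot: [-0.002, 1.573, -0.002]
ft_force: [1.5, -0.8, -0.2]
grip_width: 0.783
```

servo_tool(commands=[[[0,0,0,0,60,0,68],[0,0,0,0,110,0,68],[0,0,0,0,110,0,68]]])

```text
time: 47.38
position: [0.5009, 0.4204, 0.3091]
tool_rot: [-0.01, 1.578, 0.01]
ft_force: [-0.2, 0.1, 0.1]
grip_width: 0.781
```

```bash
python3 - <<'E'
from h import *
np.set_printoptions(precision=3,suppress=True)
s=ctrl.get_state(); print(s['position'],s['ft_force'],s['joint_positions'],s['time'])
im,i=snap('top','t14.png'); im2,_=snap('scene','s14.png')
cv2.imwrite('pics/c14.png',np.hstack([cv2.resize(im[100:330,110:460,::-1],(500,440)),cv2.resize(im2[110:330,130:430,::-1],(300,220)) if 0 else cv2.resize(im2[120:340,190:340,::-1],(300,440))]))
E
```

```text
[0.501 0.42  0.309] [-0.2    0.058  0.131] [ 0.013  0.537 -1.152  1.264  0.481  1.635 -1.036] 47.375
```

View pics/c14.png

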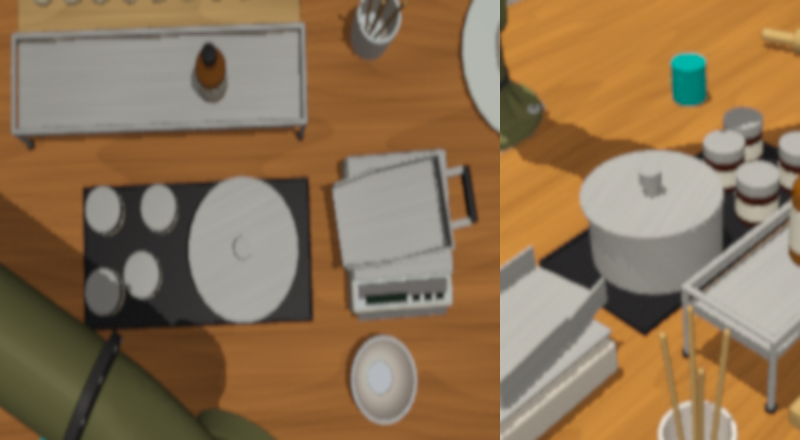

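```bash
python3 - <<'E'
from h import *
np.set_printoptions(precision=3,suppress=True)
i=vision.camera_info('top'); f=lambda x,y,z:atz(i,110+x/1.4286,100+y/1.913,z)[:2]
for p in [(105,210),(158,208),(105,292),(142,274)]: print('jar',f(*p,.074))
print('tray',f(84,188,.012),f(312,320,.012),'lid',f(243,249,.106),'tin0 .4456 -.0402; pan handle',f(470,194,.113))
E
```

```text
jar [0.499 0.189]
jar [0.5 0.1]
jar [0.397 0.19 ]
jar [0.418 0.128]
tray [0.536 0.237] [ 0.353 -0.159] lid [ 0.443 -0.041] tin0 .4456 -.0402; pan handle [ 0.5  -0.41]
```

The four jars stand inside the rim, the lid is on the tin's axis and the pan is back in place, so I'm handing in.

```bash
python3 -c "
from bench import close_job
print(close_job())"
```

```text
the job is handed in; nothing more can be done
None
```

The order is packed and handed in at about 47 s of the 210 s allowed; the hand-in reports no verdict.

- **Dumplings:** I tipped the pan to about 65° over the tin, and all six lay in it in one layer before the lid went on.
- **Pan:** it is empty and back on the scale, with its handle within about 3 mm of where it started.
- **Lid:** it is seated flat, and the top camera puts it within about 3 mm of the tin's axis.
- **Jars:** all four stand upright on the tray, at least about 15 mm inside the rim. Jar 4 was knocked aside during the run, so I measured it again before gripping it.
- **Left alone:** the bottle, cup, bowl and turquoise decoy look unmoved in the last picture, and the arm is clear of everything.

**Disagreements:** the wrist and top cameras differed by 5 to 9 mm on some points, and I aimed between them or nearer the wrist reading. One jar could not be set at its planned spot because of reach, so it stands about 10 mm away from it. One jar was pressed onto the tray with about 27 N at the wrist, below the limits. Nothing failed in my last checks.

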